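# Change the die of the clay extruder

## Task

Change the bench extruder over from the round-hole die to the strap die (the one with a single wide flat opening), so that mug handles can be pressed: swing the wire bail back, draw the round die up out of the sloping holder and stand it in a free slot of the wooden die rack, slide the strap die fully home into the holder, and swing the bail forward again until it is fully closed over the die. Leave the three-hole die standing in the rack, and do not disturb the clay lump or the rubber bulb.

Things in the scene. Friction and masses are not known exactly. Their poses are not given: they have to be found in the camera images.
- extruder: Bench clay extruder, fixed: plywood base 260 x 150 mm, two steel stands, aluminium barrel 54 mm in diameter sloping 30 degrees nose down, nose towards the robot, press screw at the high far end. Origin: on the table under the base's middle part, 0.1 m behind the die holder's stop; z up, -x towards the nose.
- die_holder: Grey holder on the barrel's nose. Origin: middle of the stop where a seated die's lower edge rests (a die home is within 1 mm of it). z: up along the grooves (30 degrees from vertical; a die goes in along -z, its axes parallel to these), x: back along the barrel, y: across. Grooves: 12 mm wide (x +-6), 62 mm apart (y +-31), z 0 to 62 mm, flared lead-in to z 74. Barrel axis at z 30 mm.
- bail (a joint): Wire bail that keeps the die down. 0 rad = closed, in the die's plane, its two lugs 3 mm above the shoulders beside the die's tab (it cannot close on a die that stands too high); 1.0 rad = fully open, back over the barrel. It turns about the holder's y axis at holder x = 0, z = 30 mm; opening moves the bar towards holder +x. It falls to either end by its own weight.
- bail_grip (a point): Middle of the bail's cross bar: a black rubber sleeve 14 mm in diameter and 60 mm long, along the holder's y, 110 mm from the bail's axis (closed: at x = 0, z = 140 mm in the holder frame, 23 mm above the die's tab). The wire legs are 48 mm to either side.
- round_die: Bare aluminium die plate, 60 mm wide (y), 80 mm high (z), 10 mm thick (x), with a lifting tab, 24 mm wide and as thick, on the middle of its top edge; tab end 110 mm above the origin. 0.13 kg. Origin: middle of the lower edge. Front and back alike. It has one round hole of 34 mm. At the start it is seated in the die holder under the bail.
- strap_die: Bare aluminium die plate, 60 mm wide (y), 80 mm high (z), 10 mm thick (x), with a lifting tab, 24 mm wide and as thick, on the middle of its top edge; tab end 110 mm above the origin. 0.13 kg. Origin: middle of the lower edge. Front and back alike. It has one wide flat opening, 40 mm by 14 mm. At the start it stands upright in one of the end slots of the die rack.
- coil_die: Bare aluminium die plate, 60 mm wide (y), 80 mm high (z), 10 mm thick (x), with a lifting tab, 24 mm wide and as thick, on the middle of its top edge; tab end 110 mm above the origin. 0.13 kg. Origin: middle of the lower edge. Front and back alike. It has three small round holes of 16 mm. It stands in the other end slot of the rack and stays there.
- die_rack: Slotted hardwood block, fixed, 64 x 292 x 36 mm with dark end caps. Origin: centre of its underside; z up, y along its length. Three slots at y = -85, 0 and 85 mm, each 13 mm (x) by 64 mm (y), 16 mm deep; block top at z = 30 mm, slot floors at z = 14 mm. Dies stand in them upright, thickness along x. At the start the middle slot is empty.
- clay_lump: Lump of clay, 65 x 79 x 50 mm, right of the extruder; a bystander. Origin: centre of its underside.
- slip_bulb: Yellow rubber bulb with a black nozzle, 59 mm in diameter, 100 mm high, behind the gap between extruder and rack; a bystander. Origin: centre of its underside.

How it is judged:
On the way, in this order (a step that is already met when the one before it is completed fails the run):
1. the bail is swung back (value of joint bail above 0.7 rad), for 0.2 s.
2. the round die is out of the holder (distance between round_die and die_holder above 0.09 m), for 0.1 s.
3. the strap die is fully home in the holder while the bail is open (x of strap_die in the frame of die_holder between -0.004 and 0.004 m and y of strap_die in the frame of die_holder between -0.004 and 0.004 m and z of strap_die in the frame of die_holder between -0.004 and 0.004 m and angle between the z axis of strap_die and the z axis of die_holder, either way round below 0.1 rad and value of joint bail above 0.5 rad), for 0.2 s.
At the end, for the whole second after the job is handed in: The strap die is in the holder within 4 mm of home on each axis and 0.1 rad of straight, the bail closed over it (under 0.08 rad). The round and three-hole dies stand at rest in rack slots, upright within 0.22 rad, lower edge within 6 mm of the slot's floor and mid line (x of strap_die in the frame of die_holder between -0.004 and 0.004 m and y of strap_die in the frame of die_holder between -0.004 and 0.004 m and z of strap_die in the frame of die_holder between -0.004 and 0.004 m and angle between the z axis of strap_die and the z axis of die_holder, either way round below 0.1 rad and x of round_die in the frame of die_rack between -0.006 and 0.006 m and y of round_die in the frame of die_rack between -0.1 and 0.1 m and z of round_die in the frame of die_rack between 0.008 and 0.019 m and angle between each of round_die, coil_die's own z axis and vertical below 0.22 rad and linear speed of each of round_die, coil_die, strap_die below 0.02 m/s and x of coil_die in the frame of die_rack between -0.006 and 0.006 m and y of coil_die in the frame of die_rack between -0.1 and 0.1 m and z of coil_die in the frame of die_rack between 0.008 and 0.019 m and value of joint bail below 0.08 rad); the robot touches nothing.
It fails at once if the three-hole die is pulled from its slot or moved more than 20 mm (distance of coil_die from where it was at the start of the episode above 0.02 m).
It fails at once if the clay lump or the rubber bulb is moved more than 20 mm (distance of any of clay_lump, slip_bulb from where it was at the start of the episode above 0.02 m).
It also fails if it takes over 70 s, if anything falls off the work surface, if the arm or the gripper's body presses on something with over 40 N, if the wrist force passes 120 N, or if a joint passes its speed limit or range.

## Robot

A 7-joint arm with a two-finger parallel gripper is mounted at the origin on a cart in front of the work surface, level with it; the furniture and walls round the work are solid. World frame = base frame: x ahead of the robot, y to its left, z up, the work surface at z = 0. Lengths are in m, angles in rad, forces in N, time in s.
With the tool pointing down it reaches from about 0.425 to 0.875 m from the base axis. Payload 4.7 kg.
Tool frame: the origin (TCP) lies midway between the tips of the shut fingers; the grasp point (between the pads) lies 19 mm behind it; z points along the fingers, x is the direction in which the jaws open and shut, and the axes are right-handed (so a half turn about z gives the same grasp; the last joint's range is limited). The gripper opens to 87 mm and grips with 3 to 60 N. Pads are 19 mm wide; open, the fingers measure 117 mm over their backs; the gripper's body (75 mm by 190 mm) begins 51 mm behind the grasp point.
Start: joints at [1.323, 0.321, -0.07, 1.45, 0.023, 1.371, -0.057], TCP at [0.168, -0.628, 0.223] pointing down, gripper open.
Joint ranges: [-2.86, 2.86], [-0.3, 2.09], [-1.38, 1.24], [0.06, 2.45], [-1.56, 4.7], [0.09, 2.05], [-2.69, 2.69]. Speed limits (rad/s): [2.57, 2.57, 3.14, 3.14, 3.14, 3.14, 3.14].

## Interface

Orientations are given as a rotation vector (axis times angle).
In Python, from bench import get_state, eyes, ticket gives the robot as it stands.
- The arm moves only by the tool carry_out, never from a script. Its argument "motion" is a list of rows, each a list of 2 entries, a list of its own where there are three numbers: the shift along the world's x, y, z in m, then the turn about the world's z in rad. A call has 1 to 20 rows; each row is the pose to reach, as a shift and turn from the pose commanded when the call began; what a row does not reach only later rows make up. A row lasts 1/10 s, in which the tool goes at most 50 mm and 8.59 degrees, less where a joint would pass 70% of its speed; a pose out of reach is approached as far as the arm can. A call with a gripper value outside its range is refused whole. "grip" is the gripper command: -1 is fully open, 1 is shut, values between are in proportion, set as the call begins (left out, the last holds). The fingers move at their own pace and stop on an object; "squeeze" is the grip in N (left out, the last holds). Time passes only in rows, so rows that repeat a pose let the fingers close. It gives the time, the measured TCP pose, the force and the opening at its end, in the units of the state.
- get_state(): the state, without advancing time (a new reading comes with each control period).
- eyes.get_image(name): name is "scene" or "top"; returns a dict with "pixels" (400x640x3 uint8, blue, green, red), "mtx" (3x3 intrinsics, pixels), "dist_coeffs" ([k1, k2, p1, p2, k3] as OpenCV has them; the pictures are not rectified), "extrinsics" (4x4, takes a point from camera to world coordinates). Camera axes: x right, y down, z forward; pixel columns grow to the right and rows downward; lengths in m; the calibration is good to about 2 mm. A picture is of the moment at which its call begins. There is no depth.
- ticket.close_job(): hands the job in, once; it reports no verdict.
The state is a dict: "time": time; "joint_positions": joint angles; "qd": joint speeds; "joint_torque": joint torques, N m; "position": TCP position; "tool_rot": TCP orientation; "ft_force": force on the tool from outside, world axes, zero at the start; "torque": the same for the moment, N m; "grip_width": opening from 0.0 (shut) to 1.0 (fully open).
Only numpy, scipy, OpenCV 4.12 (cv2) and the standard library are available. Lean on these libraries where they do the work, as an engineer would, in place of code of your own. Each camera call takes 0.05 s, during which the arm holds its last target. There are 200 camera calls.

## Working session

There is one attempt and no reset: what is moved stays moved. The work goes in short steps, Python scripts to look and compute and a tool call to move; the robot and the scene stay as the last step left them, time stands still between calls to the robot, and variables do not carry over. Pictures are saved under pics/ and viewed, about 8 in all and at most 12, crops included, and the job is handed in when it is done.

Besides the shell and the picture viewer there is one more tool, called after "Call:" as name(argument=value, ...), one argument or row to a line, values as JSON. carry_out: Moves the arm, as the interface text tells. Its arguments: {"type":"object","properties":{"motion":{"type":"array","items":{"type":"array"}},"grip":{"type":"number"},"squeeze":{"type":"number"}},"required":["motion"]}

```bash
mkdir -p pics; ls; python3 - <<'E'
from bench import get_state, eyes
import cv2,numpy as np
print(get_state())
for n in("scene","top"):
    d=eyes.get_image(n); cv2.imwrite(f"pics/{n}0.png",d["pixels"]); print(n,d["mtx"],d["dist_coeffs"],d["extrinsics"])
E
```

```text
pics
{'time': 0.0, 'joint_positions': array([ 1.32307478,  0.32180525, -0.0700496 ,  1.45166723,  0.02263633,
        1.37075557, -0.05688314]), 'qd': array([ 0.00069455, -0.00125555,  0.00126687,  0.00176794,  0.00099033,
        0.00132936, -0.00128252]), 'joint_torque': array([ 3.57674198e-04, -4.91292858e+01, -4.04048776e-01, -3.12536180e+01,
       -6.42142701e-02,  4.37211629e-02,  1.94498421e-04]), 'position': array([ 0.16802664, -0.62735388,  0.22147665]), 'tool_rot': array([-2.49163286e+00,  1.91181138e+00,  2.43370763e-03]), 'ft_force': array([-0.50309306, -0.77700164,  0.9038343 ]), 'torque': array([ 0.02166949, -0.00170439, -0.00951782]), 'grip_width': 0.9977854568489195}
scene [[515.61300274   0.         324.33728936]
 [  0.         515.61300274 200.00065565]
 [  0.           0.           1.        ]] [-0.11585833  0.          0.          0.          0.        ] [[-7.30639713e-01 -4.02943854e-01  5.51182238e-01 -1.61145539e-01]
 [-6.82762826e-01  4.30335450e-01 -5.90462805e-01  7.61871491e-01]
 [ 7.30101592e-04 -8.07742317e-01 -5.89535254e-01  9.44170592e-01]
 [ 0.00000000e+00  0.00000000e+00  0.00000000e+00  1.00000000e+00]]
top [[369.42383919   0.         329.00097255]
 [  0.         369.42383919 197.15301289]
 [  0.           0.           1.        ]] [0.00095143 0.         0.         0.         0.        ] [[-0.01760388 -0.99556136  0.09245363  0.50754072]
 [-0.99976496  0.01635678 -0.01422938 -0.03606951]
 [ 0.01265397 -0.09268239 -0.99561531  1.21473653]
 [ 0.          0.          0.          1.        ]]
```

View pics/scene0.png

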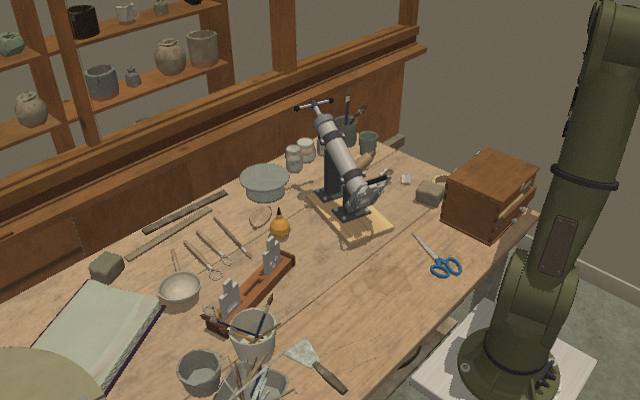

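View pics/top0.png

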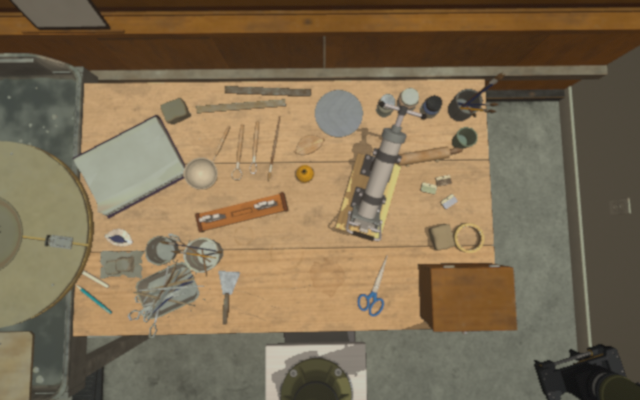

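Scene: rack at about (250,290) with dies at (230,295) and (272,255), and the extruder at (350,190). Top: rack (242,212), extruder nose (365,215). I'll enlarge these regions.

```bash
python3 - <<'E'
import cv2,numpy as np
s=cv2.imread("pics/scene0.png");t=cv2.imread("pics/top0.png")
f=lambda im,x,y,w,h,k:cv2.resize(im[y:y+h,x:x+w],None,fx=k,fy=k,interpolation=cv2.INTER_CUBIC)
a=f(s,200,225,100,100,4)   # rack
b=f(s,305,150,100,100,4)   # extruder nose
c=f(t,190,187,100,50,4)
d=f(t,320,190,100,50,4)
cv2.imwrite("pics/comp.png",np.vstack([np.hstack([a,b]),np.hstack([c,d])]))
E
```

```text
(no output)
```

View pics/comp.png

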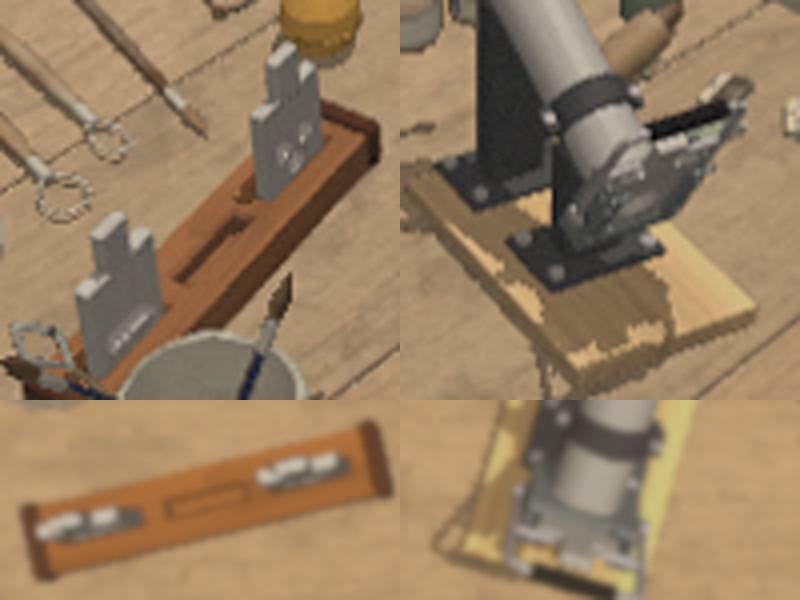

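Strap die is in the left (+y) slot and the coil die in the right; the middle slot is empty. The bail's black sleeve is at the front of the nose. Next I fit poses and overlay the models.

```bash
cat > h.py <<'E'
import cv2,numpy as np
from scipy.optimize import least_squares
CAL={"scene":(np.array([[515.613,0,324.33729],[0,515.613,200.00066],[0,0,1]]),np.array([-0.11585833,0,0,0,0]),np.array([[-7.30639713e-01,-4.02943854e-01,5.51182238e-01,-1.61145539e-01],[-6.82762826e-01,4.30335450e-01,-5.90462805e-01,7.61871491e-01],[7.30101592e-04,-8.07742317e-01,-5.89535254e-01,9.44170592e-01],[0,0,0,1]])),
"top":(np.array([[369.42384,0,329.00097],[0,369.42384,197.15301],[0,0,1]]),np.array([0.00095143,0,0,0,0]),np.array([[-0.01760388,-0.99556136,0.09245363,0.50754072],[-0.99976496,0.01635678,-0.01422938,-0.03606951],[0.01265397,-0.09268239,-0.99561531,1.21473653],[0,0,0,1]]))}
def proj(cam,P):
    K,d,E=CAL[cam]; W=np.linalg.inv(E); r,_=cv2.Rodrigues(W[:3,:3])
    return cv2.projectPoints(np.atleast_2d(np.array(P,float)),r,W[:3,3],K,d)[0][:,0]
def Rz(a): c,s=np.cos(a),np.sin(a); return np.array([[c,-s,0],[s,c,0],[0,0,1]])
c,s=np.cos(np.pi/6),np.sin(np.pi/6)
HT=np.array([[c,0,-s],[0,1,0],[s,0,c]])   # columns: holder axes in extruder yaw frame
def rack(p,P): return np.atleast_2d(P)@Rz(p[2]).T+[p[0],p[1],0]
def hold(p,P): return np.atleast_2d(P)@(Rz(p[2])@HT).T+[p[0],p[1],p[3]]  # p: stop x,y, yaw, height
def fit(f,p0,obs):
    F=lambda p:np.concatenate([(proj(cm,f(p,P))[0]-uv) for cm,P,uv in obs])
    r=least_squares(F,p0,loss="soft_l1"); return r.x,r.fun.reshape(-1,2)
def die(o=(0,0,0)):
    y=[-30,30,30,12,12,-12,-12,-30];z=[0,0,80,80,110,110,80,80]
    return [np.array([[x,a,b] for a,b in zip(y,z)])/1e3+o for x in(-5,5)]
E
cat > fit0.py <<'E'
from h import *
A=lambda x,y:np.array([200+x/4,225+y/4]);B=lambda x,y:np.array([305+(x-400)/4,150+y/4])
C=lambda x,y:np.array([190+x/4,187+(y-400)/4]);D=lambda x,y:np.array([320+(x-400)/4,190+(y-400)/4])
m=lambda *a:np.array(a)/1e3
ro=[("top",m(32,146,36),C(22,507)),("top",m(-32,146,36),C(40,580)),("top",m(32,-146,36),C(378,420)),("top",m(-32,-146,36),C(393,492)),
("scene",m(0,85,124),A(108,224)),("scene",m(0,-85,124),A(283,55))]
pr,e=fit(rack,[.5,.2,.2],ro);print("rack",pr.round(4));print(e.round(1).tolist())
ho=[("top",m(0,30,140),D(530,574)),("top",m(0,-30,140),D(617,594)),("scene",m(0,30,140),B(652,134)),("scene",m(0,-30,140),B(730,106))]
ph,e=fit(hold,[.5,-.1,-.2,.1],ho);print("hold",ph.round(4));print(e.round(1).tolist())
E
cat > ov.py <<'E'
from h import *
def overlay(ims,pr,ph,out,boxes,k,th=0):
    res=[]
    for cam,(x,y,w,h) in boxes:
        im=cv2.resize(ims[cam][y:y+h,x:x+w],None,fx=k,fy=k,interpolation=cv2.INTER_CUBIC)
        L=[]
        for zz in(30,):L.append(rack(pr,np.array([[32,146,zz],[-32,146,zz],[-32,-146,zz],[32,-146,zz]])/1e3))
        for yy in(-.085,0,.085):
            L.append(rack(pr,np.array([[6.5,32,30],[-6.5,32,30],[-6.5,-32,30],[6.5,-32,30]])/1e3+[0,yy,0]))
            if yy: L+= [rack(pr,q) for q in die((0,yy,.014))]
        L+= [hold(ph,q) for q in die()]
        b=np.array([[0,48,30],[0,48,140],[0,-48,140],[0,-48,30]])/1e3-[0,0,.03]
        R=np.array([[np.cos(th),0,np.sin(th)],[0,1,0],[-np.sin(th),0,np.cos(th)]])
        L.append(hold(ph,b@R.T+[0,0,.03]))
        for q in L:
            u=((proj(cam,q)-[x,y]+.5)*k-.5)
            cv2.polylines(im,[np.round(u*8).astype(int)],True,(0,0,255),1,cv2.LINE_AA,3)
        res.append(im)
    cv2.imwrite(out,np.hstack(res))
E
cat > run.py <<'E'
from fit0 import *; from ov import overlay
ims={n:cv2.imread(f"pics/{n}0.png") for n in("scene","top")}
overlay(ims,pr,ph,"pics/o1.png",[("scene",(335,150,66,95)),("top",(345,200,66,95))],6)
E
python3 run.py
```

```text
rack [0.5747 0.2269 0.225 ]
[[-1.4, -0.7], [-1.6, 0.7], [-0.8, -0.8], [0.1, 0.6], [0.9, -1.0], [0.5, -1.1]]
hold [ 0.5612 -0.1608 -0.2623  0.0787]
[[0.2, -0.2], [-0.3, 0.2], [0.5, -0.1], [-0.4, 0.1]]
```

View pics/o1.png

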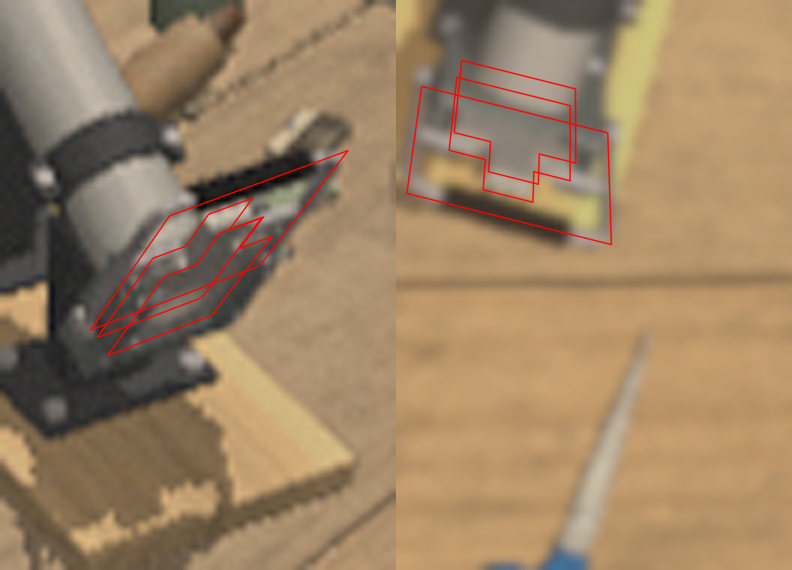

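The overlay shows the model bar about 1 px off the sleeve in both views. I'll refine with thresholded sleeve centroids and check yaw against the barrel.

```bash
python3 - <<'E'
import cv2,numpy as np
from ov import overlay
from fit0 import *
ims={n:cv2.imread(f"pics/{n}0.png") for n in("scene","top")}
for n,(x,y,w,h) in(("scene",(364,170,28,20)),("top",(347,228,36,16))):
    g=ims[n][y:y+h,x:x+w].max(2); 
    for t in(45,60,75):
        nl,lab,st,ce=cv2.connectedComponentsWithStats((g<t).astype(np.uint8)); i=1+st[1:,4].argmax()
        ys,xs=np.where(lab==i); P=np.c_[xs,ys]; mu=P.mean(0); w_,V=np.linalg.eigh(np.cov((P-mu).T)); L=np.sqrt(12*w_)
        print(n,t,st[i,4],(mu+[x,y]).round(2),V[:,1].round(3),L.round(1))
overlay(ims,pr,ph,"pics/o2.png",[("scene",(200,230,100,120)),("top",(340,80,100,120))],4)
E
```

```text
rack [0.5747 0.2269 0.225 ]
[[-1.4, -0.7], [-1.6, 0.7], [-0.8, -0.8], [0.1, 0.6], [0.9, -1.0], [0.5, -1.1]]
hold [ 0.5612 -0.1608 -0.2623  0.0787]
[[0.2, -0.2], [-0.3, 0.2], [0.5, -0.1], [-0.4, 0.1]]
scene 45 78 [376.72 179.68] [-0.95   0.313] [ 4.  19.6]
scene 60 84 [377.14 179.55] [-0.948  0.317] [ 4.2 20.3]
scene 75 98 [376.98 179.48] [-0.951  0.31 ] [ 4.7 21.3]Traceback (most recent call last):
  File "<stdin>", line 8, in <module>
ValueError: attempt to get argmax of an empty sequence
```

```bash
python3 - <<'E'
import cv2,numpy as np
from ov import overlay
from fit0 import *
ims={n:cv2.imread(f"pics/{n}0.png") for n in("scene","top")}
x,y,w,h=(350,228,28,16); g=ims["top"][y:y+h,x:x+w].max(2); print(g.min())
for t in(65,80,95):
        nl,lab,st,ce=cv2.connectedComponentsWithStats((g<t).astype(np.uint8))
        if nl<2: continue
        i=1+st[1:,4].argmax()
        ys,xs=np.where(lab==i); P=np.c_[xs,ys]; mu=P.mean(0); w_,V=np.linalg.eigh(np.cov((P-mu).T)); L=np.sqrt(12*w_)
        print(t,st[i,4],(mu+[x,y]).round(2),V[:,1].round(3),L.round(1))
overlay(ims,pr,ph,"pics/o2.png",[("scene",(200,230,100,120)),("top",(340,80,100,120))],4)
E
```

```text
rack [0.5747 0.2269 0.225 ]
[[-1.4, -0.7], [-1.6, 0.7], [-0.8, -0.8], [0.1, 0.6], [0.9, -1.0], [0.5, -1.1]]
hold [ 0.5612 -0.1608 -0.2623  0.0787]
[[0.2, -0.2], [-0.3, 0.2], [0.5, -0.1], [-0.4, 0.1]]
59
65 32 [362.75 235.34] [-0.958 -0.287] [ 1.8 18.4]
80 59 [362.95 235.46] [-0.955 -0.297] [ 3.  19.7]
95 73 [362.7 235.4] [-0.958 -0.286] [ 3.5 20.5]
```

View pics/o2.png

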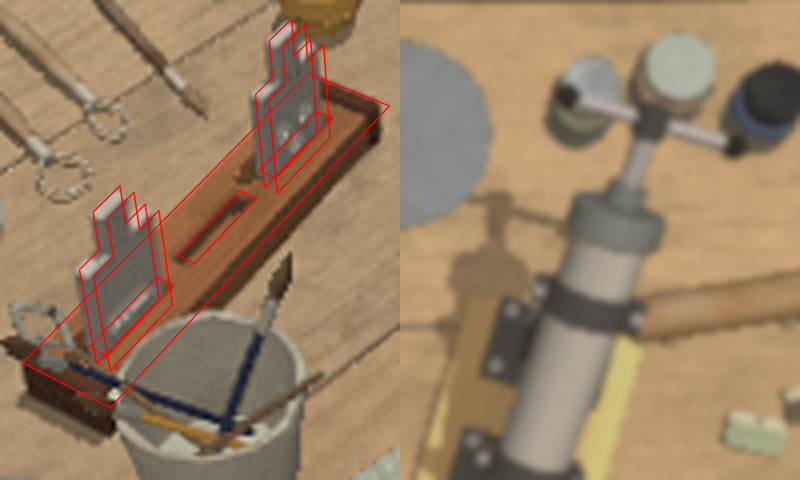

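Rack overlay agrees to about 1 px (slot centre at (217,227) in the zoom matches). Now a joint refit of the holder with the barrel axis included.

```bash
cat > fit1.py <<'E'
from h import *
m=lambda *a:np.array(a)/1e3
A=lambda x,y:np.array([200+(x+.5)/4-.5,225+(y+.5)/4-.5]);C=lambda x,y:np.array([190+(x+.5)/4-.5,187+(y-399.5)/4-.5])
ro=[("top",m(32,146,36),C(22,507)),("top",m(-32,146,36),C(40,580)),("top",m(32,-146,36),C(378,420)),("top",m(-32,-146,36),C(393,492)),
("scene",m(0,85,124),A(108,224)),("scene",m(0,-85,124),A(283,55)),("scene",m(0,0,30),A(216,247)),("scene",m(0,0,30),A(216,247))]
pr,e=fit(rack,[.5,.2,.2],ro);er=e
d=lambda a,b,L:(np.array(a)+L*np.array(b),np.array(a)-L*np.array(b))
s1,s2=d((377.0,179.55),(.95,-.313),10.3); t1,t2=d((362.8,235.4),(.957,.29),9.9)
ho=[("scene",m(0,-30,140),s1),("scene",m(0,30,140),s2),("top",m(0,-30,140),t1),("top",m(0,30,140),t2)]
ax=[np.array([375.4,187.1]),np.array([401.6,110.1])]
def F(p):
    r=[proj(c_,hold(p,P))[0]-u for c_,P,u in ho]
    a,b=proj("top",hold(p,[m(60,0,30),m(300,0,30)])); n=np.array([-(b-a)[1],(b-a)[0]])/np.linalg.norm(b-a)
    return np.concatenate(r+[[n@(u-a) for u in ax]])
r=least_squares(F,[.56,-.16,-.26,.08]);ph=r.x
if __name__=="__main__":
    print("rack",pr.round(4),er.round(1).tolist());print("hold",ph.round(4),r.fun.round(1).tolist())
    for nm,P in(("sleeve",m(0,0,140)),("tabend",m(0,0,110)),("sleeve open",m(92.6,0,89.4))):print(nm,hold(ph,P).round(4))
    print("slots",rack(pr,[m(0,85,14),m(0,0,14),m(0,-85,14)]).round(4))
    print("up dir",hold(ph,m(0,0,1000))-hold(ph,m(0,0,0)))
E
python3 fit1.py
```

```text
rack [0.5755 0.2277 0.2251] [[-1.2, -0.6], [-1.5, 0.8], [-0.6, -0.6], [0.2, 0.7], [0.8, -0.6], [0.5, -0.7], [-0.1, -0.2], [-0.1, -0.2]]
hold [ 0.5619 -0.1624 -0.3067  0.0799] [-0.2, 0.1, 0.2, -0.0, 1.1, 0.3, -1.0, -0.3, 0.3, -0.1]
sleeve [[ 0.4952 -0.1413  0.2011]]
tabend [[ 0.5095 -0.1458  0.1752]]
sleeve open [[ 0.5957 -0.1731  0.2036]]
slots [[0.5565 0.3105 0.014 ]
 [0.5755 0.2277 0.014 ]
 [0.5944 0.1448 0.014 ]]
up dir [[-0.47666424  0.15096754  0.8660254 ]]
```

Call:
carry_out(
  motion=[
    [[0, 0, 0.08], -0.1],
    [[0, 0, 0.16], -0.2],
    [[0.02, 0.04, 0.16], -0.3],
    [[0.04, 0.08, 0.16], -0.4],
    [[0.06, 0.12, 0.16], -0.5],
    [[0.08, 0.16, 0.16], -0.57],
    [[0.1, 0.2, 0.16], -0.57],
    [[0.12, 0.24, 0.16], -0.57],
    [[0.15, 0.28, 0.16], -0.57],
    [[0.17, 0.32, 0.16], -0.57],
    [[0.19, 0.36, 0.16], -0.57],
    [[0.21, 0.4, 0.16], -0.57],
    [[0.24, 0.44, 0.16], -0.57],
    [[0.26, 0.48, 0.16], -0.57],
    [[0.28, 0.501, 0.16], -0.57],
    [[0.28, 0.501, 0.12], -0.57],
    [[0.28, 0.501, 0.08], -0.57],
    [[0.28, 0.501, 0.04], -0.57],
    [[0.28, 0.501, 0], -0.57],
    [[0.28, 0.501, -0.02], -0.57],
  ],
  grip=1,
  squeeze=20,
)

```text
time: 2.1
position: [0.4458, -0.1262, 0.1987]
tool_rot: [1.852, -2.533, -0.007]
ft_force: [1.2, -0.3, 1.2]
grip_width: 0.005
```

Call:
carry_out(
  motion=[
    [[0, 0, -0.011], 0],
    [[0.01, -0.003, -0.011], 0],
    [[0.02, -0.006, -0.011], 0],
    [[0.03, -0.009, -0.011], 0],
    [[0.04, -0.013, -0.011], 0],
    [[0.05, -0.016, -0.011], 0],
    [[0.06, -0.019, -0.011], 0],
    [[0.07, -0.022, -0.011], 0],
    [[0.08, -0.025, -0.011], 0],
    [[0.09, -0.028, -0.011], 0],
    [[0.1, -0.032, -0.011], 0],
    [[0.11, -0.035, -0.011], 0],
    [[0.12, -0.038, -0.011], 0],
    [[0.129, -0.041, -0.011], 0],
    [[0.129, -0.041, -0.011], 0],
  ],
)

```text
time: 3.6
position: [0.5775, -0.1679, 0.1911]
tool_rot: [1.854, -2.535, -0.003]
ft_force: [-0.7, -0.3, -0.7]
grip_width: -0.001
```

Call:
carry_out(
  motion=[
    [[-0.05, 0.016, 0.0], 0],
    [[-0.1, 0.03, 0.03], 0],
    [[-0.13, 0.04, 0.08], 0],
    [[-0.13, 0.04, 0.12], 0],
    [[-0.13, 0.04, 0.12], 0],
  ],
  grip=-0.1,
)

```text
time: 4.1
position: [0.4488, -0.128, 0.318]
tool_rot: [-1.852, 2.533, -0.017]
ft_force: [1.4, -0.7, -0.3]
grip_width: 0.374
```

```bash
python3 - <<'E'
from fit1 import *; from ov import overlay; from bench import eyes,get_state
ims={n:eyes.get_image(n)["pixels"] for n in("scene","top")}
for n in ims: cv2.imwrite(f"pics/{n}1.png",ims[n])
overlay(ims,pr,ph,"pics/o3.png",[("scene",(325,140,80,90)),("top",(340,170,80,90))],5,1.0)
s=get_state();print(s["position"],s["grip_width"])
E
```

```text
[ 0.44820106 -0.12812615  0.31384367] 0.4647140452058533
```

View pics/o3.png

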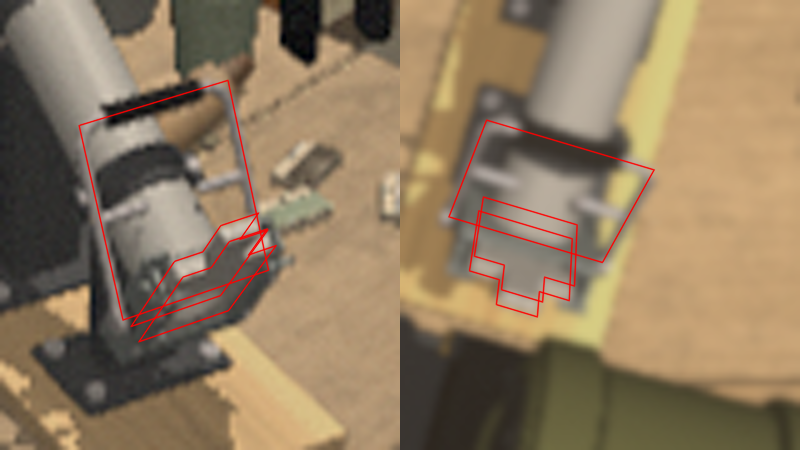

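Bail is open: sleeve at (150,98) in the zoom, on the 1.0 rad model, and the round die's tab is uncovered. Next I grasp the tab across its width.

Call:
carry_out(
  motion=[
    [[0.03, -0.01, 0], 0],
    [[0.067, -0.02, 0], 0],
    [[0.067, -0.02, -0.04], 0],
    [[0.067, -0.02, -0.08], 0],
    [[0.067, -0.02, -0.11], 0],
    [[0.067, -0.02, -0.13], 0],
    [[0.067, -0.02, -0.14], 0],
    [[0.067, -0.02, -0.148], 0],
    [[0.067, -0.02, -0.153], 0],
    [[0.067, -0.02, -0.153], 0],
    [[0.067, -0.02, -0.153], 0],
  ],
)

```text
time: 5.3
position: [0.5148, -0.148, 0.1594]
tool_rot: [-1.854, 2.535, -0.002]
ft_force: [0.6, 0.1, 0.5]
grip_width: 0.551
```

Call:
carry_out(
  motion=[
    [[0, 0, 0], 0],
    [[0, 0, 0], 0],
    [[0, 0, 0], 0],
    [[0, 0, 0], 0],
    [[0, 0, 0], 0],
  ],
  grip=1,
  squeeze=40,
)

```text
time: 5.8
position: [0.5145, -0.1474, 0.1588]
tool_rot: [-1.854, 2.535, 0.0]
ft_force: [0.1, 2.3, 0.4]
grip_width: 0.27
```

Call:
carry_out(
  motion=[
    [[-0.0048, 0.0015, 0.0087], 0],
    [[-0.0096, 0.003, 0.0174], 0],
    [[-0.0144, 0.0045, 0.0261], 0],
    [[-0.019, 0.006, 0.0346], 0],
    [[-0.0238, 0.0075, 0.0433], 0],
    [[-0.0286, 0.009, 0.052], 0],
    [[-0.0334, 0.0105, 0.0606], 0],
    [[-0.038, 0.012, 0.0693], 0],
    [[-0.0429, 0.0136, 0.078], 0],
    [[-0.0477, 0.0151, 0.0866], 0],
    [[-0.0525, 0.0166, 0.0953], 0],
    [[-0.055, 0.0175, 0.12], 0],
    [[-0.055, 0.0175, 0.14], 0],
    [[-0.055, 0.0175, 0.14], 0],
  ],
)

```text
time: 7.2
position: [0.4605, -0.1307, 0.3016]
tool_rot: [-1.853, 2.534, -0.007]
ft_force: [0.9, -0.1, -1.4]
grip_width: 0.267
```

```bash
python3 - <<'E'
from bench import eyes,get_state; import cv2
im=eyes.get_image("scene")["pixels"]; cv2.imwrite("pics/s2.png",cv2.resize(im[60:260,280:440],None,fx=3,fy=3,interpolation=cv2.INTER_CUBIC))
s=get_state();print(s["position"],s["ft_force"],s["grip_width"])
E
```

```text
[ 0.45976961 -0.13048837  0.29971998] [ 0.18200679  0.49994292 -1.69095747] 0.2716892418411246
```

View pics/s2.png

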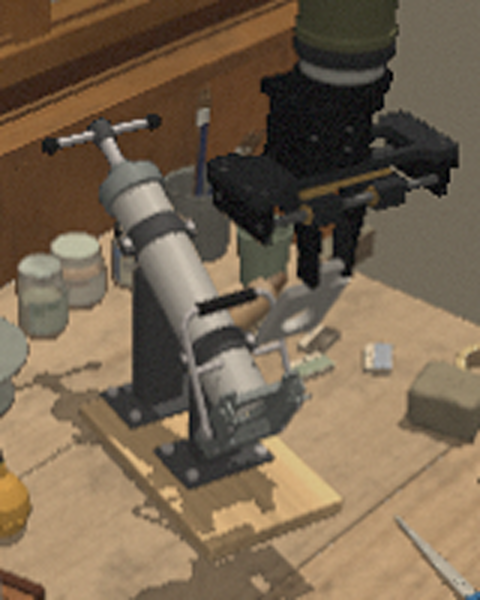

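The round die (tab held) hangs clear of the holder, still tilted 30°; the bail stays open. I'll upright it by nudging its lower edge against the front side of the rack.

Call:
carry_out(
  motion=[
    [[0.004, 0.04, 0], 0.08],
    [[0.008, 0.08, 0], 0.16],
    [[0.012, 0.12, 0], 0.24],
    [[0.016, 0.16, 0], 0.32],
    [[0.02, 0.2, 0], 0.4],
    [[0.024, 0.24, 0], 0.48],
    [[0.0275, 0.287, 0], 0.532],
    [[0.0275, 0.287, 0], 0.532],
    [[0.0275, 0.287, -0.04], 0.532],
    [[0.0275, 0.287, -0.08], 0.532],
    [[0.0275, 0.287, -0.12], 0.532],
    [[0.0275, 0.287, -0.15], 0.532],
    [[0.0275, 0.287, -0.175], 0.532],
    [[0.0275, 0.287, -0.19], 0.532],
    [[0.0275, 0.287, -0.196], 0.532],
    [[0.0275, 0.287, -0.196], 0.532],
  ],
  squeeze=20,
)

```text
time: 8.85
position: [0.4863, 0.1565, 0.1021]
tool_rot: [2.455, -1.959, -0.002]
ft_force: [-0.7, 0.0, 0.3]
grip_width: 0.273
```

Call:
carry_out(
  motion=[
    [[0.008, 0.0018, 0], 0],
    [[0.016, 0.0036, 0], 0],
    [[0.023, 0.0054, 0], 0],
    [[0.031, 0.0071, 0], 0],
    [[0.039, 0.0089, 0], 0],
    [[0.047, 0.0107, 0], 0],
    [[0.0546, 0.0125, 0], 0],
    [[0.06, 0.0137, 0], 0],
    [[0.0634, 0.0145, 0], 0],
    [[0.0634, 0.0145, 0], 0],
    [[0.0634, 0.0145, 0], 0],
  ],
)

```text
time: 9.95
position: [0.5501, 0.1712, 0.1025]
tool_rot: [-2.456, 1.959, -0.0]
ft_force: [-0.6, 0.5, -2.0]
grip_width: 0.273
```

```bash
python3 - <<'E'
from bench import eyes,get_state; import cv2
im=eyes.get_image("scene")["pixels"]; cv2.imwrite("pics/s3.png",cv2.resize(im[160:340,190:350],None,fx=3,fy=3,interpolation=cv2.INTER_CUBIC))
s=get_state();print(s["position"],s["ft_force"],s["grip_width"])
E
```

```text
[0.550102   0.17118466 0.1025373 ] [-1.00692421 -0.63080941 -1.13270591] 0.2742735254195215
```

View pics/s3.png

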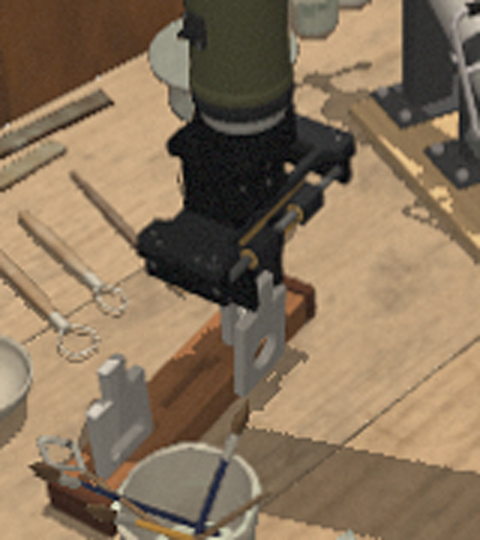

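The round die is now upright just in front of the rack (bottom edge at (255,385) in the crop), right of the middle slot. Next I hover it over the middle slot and lower it.

Call:
carry_out(
  motion=[
    [[-0.01, -0.0022, 0], 0],
    [[-0.01, -0.0022, 0.02], 0],
    [[-0.01, -0.0022, 0.05], 0],
    [[0.01, 0.03, 0.05], 0],
    [[0.0256, 0.0565, 0.05], 0],
    [[0.0256, 0.0565, 0.04], 0],
    [[0.0256, 0.0565, 0.03], 0],
    [[0.0256, 0.0565, 0.026], 0],
    [[0.0256, 0.0565, 0.026], 0],
    [[0.0256, 0.0565, 0.026], 0],
  ],
)

```text
time: 11.0
position: [0.5757, 0.2266, 0.1286]
tool_rot: [2.454, -1.961, 0.001]
ft_force: [-0.2, -0.4, -1.7]
grip_width: 0.272
```

```bash
python3 - <<'E'
from bench import eyes,get_state; import cv2; from fit1 import *
im=eyes.get_image("scene")["pixels"]; cv2.imwrite("pics/scene_h.png",im)
s=get_state();p=s["position"];print(p,s["ft_force"])
x,y,w,h=215,240,66,66;k=9
o=cv2.resize(im[y:y+h,x:x+w],None,fx=k,fy=k,interpolation=cv2.INTER_CUBIC)
slot=rack(pr,np.array([[6.5,32,30],[-6.5,32,30],[-6.5,-32,30],[6.5,-32,30]])/1e3)
q=[d_@Rz(pr[2]).T+p-[0,0,.092] for d_ in die()]
for L in [slot]+q:
    cv2.polylines(o,[np.round(((proj("scene",L)-[x,y]+.5)*k-.5)*8).astype(int)],True,(0,0,255) if L is slot else (0,255,0),1,cv2.LINE_AA,3)
cv2.imwrite("pics/s4.png",o)
E
```

```text
[0.57588003 0.22686848 0.12892014] [-0.47930377 -0.68053497 -0.54765903]
```

View pics/s4.png

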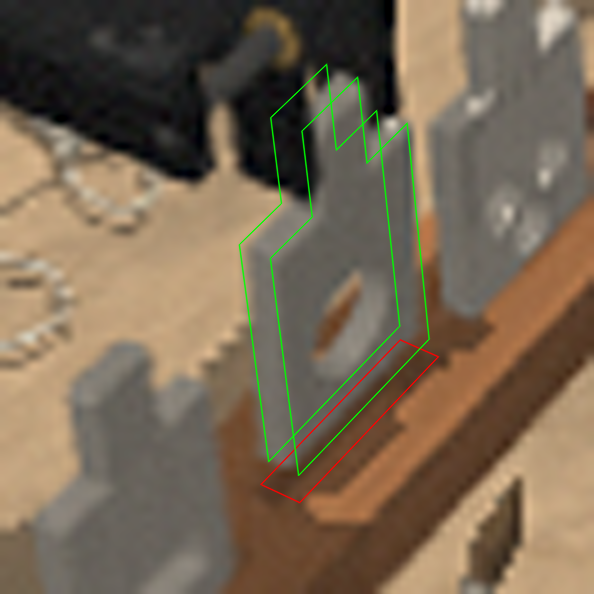

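The hovering die leans about 3° (top toward the robot), its lower edge roughly 2.5 mm too far to +x relative to the slot: corner seen at (290,465) against model (298,475). I'll correct and lower.

Call:
carry_out(
  motion=[
    [[-0.0024, -0.0006, 0], 0],
    [[-0.0024, -0.0006, -0.003], 0],
    [[-0.0024, -0.0006, -0.006], 0],
    [[-0.0024, -0.0006, -0.009], 0],
    [[-0.0024, -0.0006, -0.012], 0],
    [[-0.0024, -0.0006, -0.012], 0],
  ],
)

```text
time: 11.65
position: [0.5753, 0.2309, 0.121]
tool_rot: [-2.451, 1.952, -0.003]
ft_force: [-1.4, 1.6, 15.4]
grip_width: 0.273
```

Call:
carry_out(
  motion=[
    [[0, 0, 0.006], 0],
    [[0, 0, 0.006], 0],
    [[0, 0, 0.006], 0],
  ],
)

```text
time: 11.95
position: [0.5731, 0.2265, 0.122]
tool_rot: [2.455, -1.959, -0.0]
ft_force: [-0.1, 0.4, 1.4]
grip_width: 0.275
```

```bash
python3 - <<'E'
from bench import eyes,get_state; import cv2; from fit1 import *
im=eyes.get_image("scene")["pixels"]; cv2.imwrite("pics/scene_h2.png",im)
s=get_state();p=s["position"];print(p,s["ft_force"])
x,y,w,h=215,240,66,66;k=9
o=cv2.resize(im[y:y+h,x:x+w],None,fx=k,fy=k,interpolation=cv2.INTER_CUBIC)
cv2.imwrite("pics/s5.png",o)
E
```

```text
[0.57309752 0.22664898 0.12197764] [0.83960287 0.67103814 0.12036458]
```

View pics/s5.png

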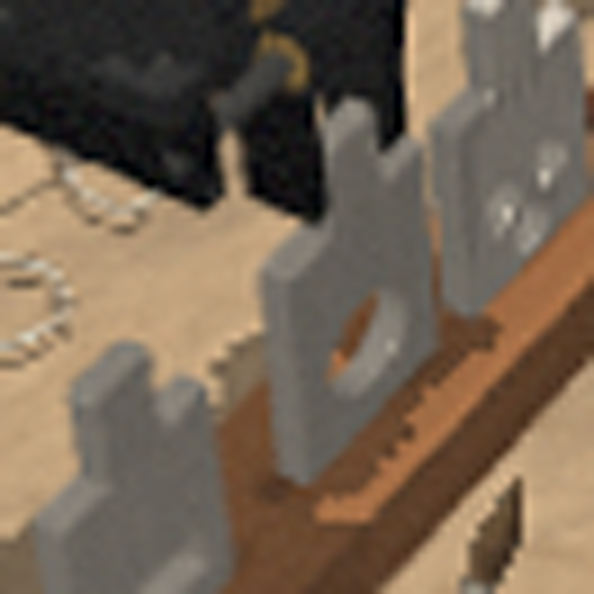

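Die bottom now looks about 1 mm off toward −x and −y relative to the slot (front-left corner at (303,485)). I'll shift and try again gently.

Call:
carry_out(
  motion=[
    [[0.0007, 0.0017, 0], 0],
    [[0.0007, 0.0017, -0.002], 0],
    [[0.0007, 0.0017, -0.004], 0],
    [[0.0007, 0.0017, -0.006], 0],
    [[0.0007, 0.0017, -0.008], 0],
    [[0.0007, 0.0017, -0.008], 0],
  ],
)

```text
time: 12.6
position: [0.5764, 0.233, 0.1195]
tool_rot: [-2.45, 1.952, -0.004]
ft_force: [-1.4, 3.3, 19.5]
grip_width: 0.279
```

Call:
carry_out(
  motion=[
    [[-0.0007, -0.0017, 0.01], 0],
    [[-0.0007, -0.0017, 0.01], 0],
    [[-0.0007, -0.0017, 0.01], 0],
  ],
)

```text
time: 12.9
position: [0.573, 0.2264, 0.1238]
tool_rot: [2.454, -1.959, -0.001]
ft_force: [-0.2, -0.1, -1.2]
grip_width: 0.277
```

```bash
cat > sil.py <<'E'
from fit1 import *
from scipy.optimize import minimize
def tilt(t): return np.array([[np.cos(t),0,np.sin(t)],[0,1,0],[-np.sin(t),0,np.cos(t)]])  # +t: top toward +x
K=8
def render(cam,T,box):
    x,y,w,h=box; m=np.zeros((h*K,w*K),np.uint8)
    P=[]
    for yy,z0,z1 in((30,0,80),(12,80,110)):
        b=np.array([[a,c_,z] for a in(-5,5) for c_ in(-yy,yy) for z in(z0,z1)])/1e3
        u=cv2.convexHull(((proj(cam,T(b))-[x,y]+.5)*K-.5).astype(np.float32))
        cv2.fillConvexPoly(m,np.round(u*16).astype(int),255,cv2.LINE_AA,4)
    return cv2.resize(m,(w,h),interpolation=cv2.INTER_AREA)/255.
def seg(im,box):
    x,y,w,h=box; c_=im[y:y+h,x:x+w].astype(int)
    return ((c_.max(2)-c_.min(2)<28)&(c_.max(2)>55)).astype(np.uint8)
def fitdie(im,box,mk,p0,fillhole=True,step=.004):
    m=seg(im,box)
    n,l,st,ce=cv2.connectedComponentsWithStats(m,connectivity=4); i=1+st[1:,4].argmax(); m=(l==i).astype(np.uint8)
    if fillhole:
        cs,_=cv2.findContours(m,cv2.RETR_EXTERNAL,cv2.CHAIN_APPROX_NONE); cv2.drawContours(m,cs,-1,1,-1)
    f=lambda p:np.abs(render("scene",mk(p),box)-m).sum()/m.sum()
    S=np.vstack([p0]+[np.array(p0)+np.eye(len(p0))[j]*(.05 if j==2 else step) for j in range(len(p0))])
    r=minimize(f,p0,method="Nelder-Mead",options=dict(initial_simplex=S,xatol=1e-4,fatol=1e-4))
    return r.x,r.fun,m.sum()
E
cat > r2.py <<'E'
from sil import *; from bench import eyes,get_state
s0=cv2.imread("pics/scene0.png")
for nm,yy,box in(("strap",.085,(214,272,32,52)),("coil",-.085,(258,230,26,46))):
    mk=lambda p:(lambda b:rack(pr,b@tilt(p[2]).T+[p[0],yy+p[1],.014]))
    print(nm,[np.round(v,4) for v in fitdie(s0,box,mk,[0,0,0])])
im=eyes.get_image("scene")["pixels"];s=get_state();p0=s["position"];print(p0)
box=(238,244,28,54)
cv2.imwrite("pics/scene_h3.png",im)
for y_ in(-.002,0,.002):
    mk=lambda p:(lambda b:(b@tilt(p[2]).T+[p[0],y_,p[1]-.092])@Rz(pr[2]).T+p0)
    print("round",y_,[np.round(v,4) for v in fitdie(im,box,mk,[0,0,0])])
t0=cv2.imread("pics/top0.png");x,y,w,h=190,187,102,48;c_=t0[y:y+h,x:x+w]
hsv=cv2.cvtColor(c_,cv2.COLOR_BGR2HSV);print("hsv rack",hsv[28,50],"table",hsv[5,20])
np.save("/tmp/c.npy",hsv)
from ov import overlay
E
python3 r2.py
```

```text
strap [array([ 0.0092, -0.0001, -0.0932]), np.float64(0.1269), np.uint64(583)]
coil [array([ 0.009 , -0.0026, -0.0703]), np.float64(0.1147), np.uint64(474)]
[0.57295266 0.2263222  0.1235604 ]
round -0.002 [array([-0.0023,  0.0071, -0.0719]), np.float64(0.1603), np.uint64(616)]
round 0 [array([-0.0039,  0.0096, -0.0741]), np.float64(0.1594), np.uint64(616)]
round 0.002 [array([-0.0058,  0.0126, -0.0774]), np.float64(0.1585), np.uint64(616)]
hsv rack [ 14 167 153] table [ 17 103 186]
```

```bash
sed -i 's/def render(cam,T,box):/Z0=[0]\ndef render(cam,T,box):/; s/((30,0,80),(12,80,110))/((30,Z0[0],80),(12,80,110))/' sil.py
cat > r3.py <<'E'
import sil; from sil import *
s0=cv2.imread("pics/scene0.png"); sil.Z0[0]=16
for nm,yy,box in(("strap",.085,(214,272,32,52)),("coil",-.085,(258,230,26,46))):
    mk=lambda p:(lambda b:rack(pr,b@tilt(p[2]).T+[p[0],yy+p[1],.014]))
    print(nm,[np.round(v,4) for v in fitdie(s0,box,mk,[0,0,0])])
sil.Z0[0]=0
for f,p0 in(("h3",[.57295,.2263,.12356]),("h2",[.5731,.22665,.12198]),("h",[.57588,.22687,.12892])):
    im=cv2.imread(f"pics/scene_{f}.png")
    mk=lambda p:(lambda b:(b@tilt(p[2]).T+[p[0],0,p[1]-.092])@Rz(pr[2]).T+p0)
    print(f,[np.round(v,4) for v in fitdie(im,(238,244,28,54),mk,[0,0,0])])
x,y,w,h=190,187,102,48;hsv=cv2.cvtColor(cv2.imread("pics/top0.png")[y:y+h,x:x+w],cv2.COLOR_BGR2HSV)
for t in(135,145):
    m=((hsv[...,1]>t)).astype(np.uint8);m=cv2.morphologyEx(m,cv2.MORPH_CLOSE,np.ones((9,9)))
    r=cv2.minAreaRect(np.argwhere(m)[:,::-1].astype(np.float32)); print("top rect",t,np.array(r[0])+[x,y],r[1:])
print("model ctr",proj("top",rack(pr,[0,0,.033])),proj("top",rack(pr,[0,0,.0])))
u=proj("scene",rack(pr,[0,0,.03]))[0];g=s0[int(u[1])-13:int(u[1])+14,int(u[0])-13:int(u[0])+14].max(2)
for t in(70,80,90):
    n,l,st,ce=cv2.connectedComponentsWithStats((g<t).astype(np.uint8)); i=1+st[1:,4].argmax();print("slot",t,st[i,4],ce[i]+u.astype(int)-13,u)
E
python3 r3.py
```

```text
strap [array([-0.0006,  0.0038, -0.0021]), np.float64(0.0853), np.uint64(583)]
coil [array([-0.0002,  0.0042,  0.001 ]), np.float64(0.0841), np.uint64(474)]
h3 [array([-0.0039,  0.0096, -0.074 ]), np.float64(0.1594), np.uint64(616)]
h2 [array([ 0.002 ,  0.0024, -0.0796]), np.float64(0.1186), np.uint64(541)]
h [array([ 0.0042, -0.0005, -0.0853]), np.float64(0.1067), np.uint64(546)]
top rect 135 [241.45273972 213.75858498] ((21.34657096862793, 90.19255065917969), 76.13031005859375)
top rect 145 [241.44495392 211.81651497] ((20.401702880859375, 88.12002563476562), 73.3007583618164)
model ctr [[241.31948946 211.63794534]] [[243.56944176 212.17757578]]
slot 70 1 [256. 282.] [253.49139306 286.1423526 ]
slot 80 39 [252.84615385 286.17948718] [253.49139306 286.1423526 ]
slot 90 74 [261.74324324 294.39189189] [253.49139306 286.1423526 ]
```

Silhouette fits: both racked dies read upright but +4 mm along the rack's y from my estimate, so the slot is further +y. I'll retry 3.7 mm that way.

Call:
carry_out(
  motion=[
    [[-0.0005, 0.0037, 0], 0],
    [[-0.0005, 0.0037, -0.003], 0],
    [[-0.0005, 0.0037, -0.006], 0],
    [[-0.0005, 0.0037, -0.009], 0],
    [[-0.0005, 0.0037, -0.011], 0],
    [[-0.0005, 0.0037, -0.011], 0],
  ],
)

```text
time: 13.55
position: [0.5751, 0.2354, 0.1186]
tool_rot: [-2.45, 1.951, -0.004]
ft_force: [-1.4, 3.9, 19.3]
grip_width: 0.281
```

Call:
carry_out(
  motion=[
    [[0.0005, -0.0037, 0.014], 0],
    [[0.0005, -0.0037, 0.014], 0],
    [[0.0005, -0.0037, 0.014], 0],
  ],
)

```text
time: 13.85
position: [0.5732, 0.2262, 0.1269]
tool_rot: [2.454, -1.96, -0.0]
ft_force: [-0.3, -0.0, -1.4]
grip_width: 0.275
```

```bash
cat > r4.py <<'E'
import sil; from sil import *; from bench import eyes,get_state
im4=eyes.get_image("scene")["pixels"];cv2.imwrite("pics/scene_h4.png",im4);q=get_state()["position"];print(q)
for f,p0 in(("h2",[.5731,.22665,.12198]),("h",[.57588,.22687,.12892]),("h4",q)):
    im=cv2.imread(f"pics/scene_{f}.png")
    t=((np.array(p0)-[pr[0],pr[1],0])@Rz(pr[2]))
    mk=lambda p:(lambda b:rack(pr,b@tilt(p[2]).T+[p[0],p[1],p0[2]-.091]))
    for box in((238,240,30,58),(240,244,27,54)): print(f,"tcp rack",t.round(4),[np.round(v,4) for v in fitdie(im,box,mk,[0,0,0])])
    m=seg(im,(236,240,32,58)); 
for r in m: print("".join(".#"[v] for v in r))
E
python3 r4.py
```

```text
[0.57288379 0.22616097 0.12651608]
h2 tcp rack [-0.0025 -0.0005  0.122 ] [array([ 0.0005, -0.0018, -0.0798]), np.float64(0.1171), np.uint64(541)]
h2 tcp rack [-0.0025 -0.0005  0.122 ] [array([ 0.0005, -0.0018, -0.0801]), np.float64(0.1171), np.uint64(541)]
h tcp rack [ 0.0002 -0.0009  0.1289] [array([ 0.0035,  0.0002, -0.0875]), np.float64(0.108), np.uint64(546)]
h tcp rack [ 0.0002 -0.0009  0.1289] [array([ 0.0035,  0.0002, -0.0875]), np.float64(0.108), np.uint64(546)]
h4 tcp rack [-0.0028 -0.0009  0.1265] [array([-0.0008, -0.0079, -0.072 ]), np.float64(0.2364), np.uint64(678)]
h4 tcp rack [-0.0028 -0.0009  0.1265] [array([-0.0008, -0.0079, -0.072 ]), np.float64(0.1936), np.uint64(642)]
......#.#......................#
..............................##
.......#.......................#
...............................#
........##.............#.......#
.......####....................#
......####.....................#
.....####......................#
...#####......#................#
..#####.......#..###...........#
..####.........######.........##
....#..........######........###
....#..
[... 810 characters left out ...]
####...
.........########...########....
.........#######...########.....
.........#######..########......
.........#######.########.......
..........##############........
#.........#############.........
##........############..........
##........###########...........
###.......##########............
###.......#########.............
###........########.............
###........######...............
###........######...............
###.........###.................
###..........#..................
###.............................
###.............................
####............................
####............................
####............................
####............................
```

Call:
carry_out(
  motion=[
    [[-0.0018, 0.0045, 0], 0],
    [[-0.0018, 0.0045, -0.002], 0],
    [[-0.0018, 0.0045, -0.004], 0],
    [[-0.0018, 0.0045, -0.006], 0],
    [[-0.0018, 0.0045, -0.008], 0],
    [[-0.0018, 0.0045, -0.008], 0],
  ],
)

```text
time: 14.5
position: [0.5744, 0.2306, 0.1224]
tool_rot: [-2.452, 1.96, -0.008]
ft_force: [-0.6, -3.3, 12.0]
grip_width: 0.277
```

Call:
carry_out(
  motion=[
    [[0, 0, 0.006], 0],
    [[0.0032, 0.0062, 0.006], 0],
    [[0.0032, 0.0062, 0.004], 0],
    [[0.0032, 0.0062, 0.002], 0],
    [[0.0032, 0.0062, 0], 0],
    [[0.0032, 0.0062, -0.002], 0],
    [[0.0032, 0.0062, -0.002], 0],
  ],
)

```text
time: 15.2
position: [0.5778, 0.2367, 0.121]
tool_rot: [-2.452, 1.96, -0.009]
ft_force: [-0.0, -4.2, 16.6]
grip_width: 0.269
```

Call:
carry_out(
  motion=[
    [[0, 0, 0.009], 0],
    [[-0.001, -0.001, 0.009], 0],
    [[-0.001, -0.001, 0.007], 0],
    [[-0.001, -0.001, 0.005], 0],
    [[-0.001, -0.001, 0.003], 0],
    [[-0.001, -0.001, 0.002], 0],
    [[-0.001, -0.001, 0.002], 0],
  ],
)

```text
time: 15.9
position: [0.5747, 0.2373, 0.1213]
tool_rot: [-2.454, 1.958, -0.002]
ft_force: [-1.3, -2.0, 10.4]
grip_width: 0.275
```

```bash
python3 - <<'E'
from bench import eyes; import cv2,numpy as np
im=eyes.get_image("scene")["pixels"];cv2.imwrite("pics/scene_h5.png",im); s0=cv2.imread("pics/scene0.png")
f=lambda a:cv2.resize(a[255:310,230:280],None,fx=8,fy=8,interpolation=cv2.INTER_CUBIC)
o=np.hstack([f(im),f(s0)]); 
for i in range(0,800,80): cv2.line(o,(i,0),(i,6),(0,255,0),1)
for j in range(0,440,80): cv2.line(o,(0,j),(800,j),(0,255,0),1) if 0 else cv2.line(o,(396,j),(404,j),(0,255,0),1)
cv2.imwrite("pics/s6.png",o)
E
```

```text
(no output)
```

View pics/s6.png

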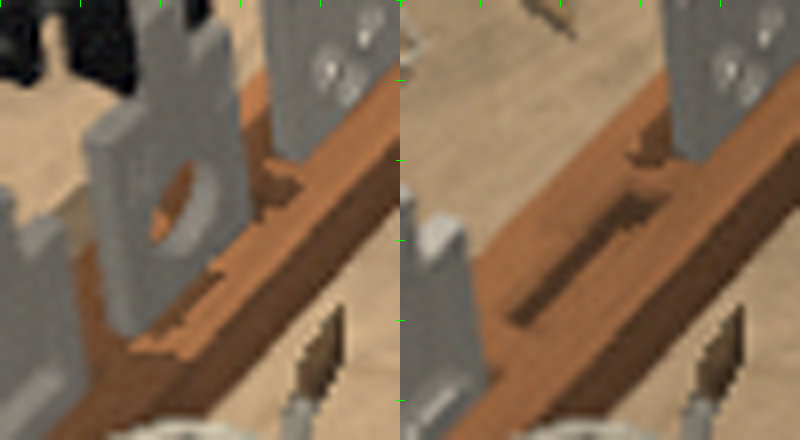

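Die bottom's front-left corner is at (133,340) and front-right at (252,215); the slot runs (122,328) to (268,195) on its front edge. It needs about +2 mm x and −5 mm y in the rack frame.

Call:
carry_out(
  motion=[
    [[0, 0, 0.006], 0],
    [[0.003, -0.0042, 0.006], 0],
    [[0.003, -0.0042, 0.004], 0],
    [[0.003, -0.0042, 0.002], 0],
    [[0.003, -0.0042, 0], 0],
    [[0.003, -0.0042, -0.002], 0],
    [[0.003, -0.0042, -0.004], 0],
    [[0.003, -0.0042, -0.004], 0],
  ],
)

```text
time: 16.75
position: [0.5809, 0.2333, 0.1204]
tool_rot: [-2.449, 1.956, -0.01]
ft_force: [1.5, -1.7, 18.3]
grip_width: 0.273
```

Call:
carry_out(
  motion=[
    [[0, 0, 0.002], 0],
    [[-0.001, 0, 0.002], 0],
    [[-0.002, 0, 0.002], 0],
    [[-0.003, -0.0005, 0.002], 0],
    [[-0.003, -0.0005, 0.002], 0],
  ],
)

```text
time: 17.25
position: [0.5773, 0.2324, 0.1207]
tool_rot: [-2.45, 1.957, -0.009]
ft_force: [2.9, -1.7, 11.1]
grip_width: 0.27
```

Call:
carry_out(
  motion=[
    [[-0.001, 0, 0], 0],
    [[-0.002, 0, 0], 0],
    [[-0.003, -0.0005, 0], 0],
    [[-0.003, -0.0005, 0], 0],
  ],
)

```text
time: 17.65
position: [0.5741, 0.2317, 0.1207]
tool_rot: [-2.45, 1.957, -0.008]
ft_force: [2.6, -1.9, 11.9]
grip_width: 0.27
```

```bash
cat > r5.py <<'E'
import sil; from sil import *
q=lambda x,y:np.array([230+(x+.5)/8-.5,255+(y+.5)/8-.5])
obs=[("scene",np.array(P)/1e3,q(*u)) for P,u in(([6.5,32,30],(108,316)),([-6.5,32,30],(122,329)),([-6.5,-32,30],(268,197)),([6.5,-32,30],(234,189)))]
ps,e=fit(rack,pr,obs);print("slot pose",ps.round(4),"in rack",((np.r_[ps[:2],0]-[pr[0],pr[1],0])@Rz(pr[2])).round(4),e.round(1).tolist())
im=cv2.imread("pics/scene_h5.png")
mk=lambda p:(lambda b:rack(pr,b@tilt(p[2]).T@Rz(p[3] if len(p)>3 else 0).T+[p[0],p[1],.030]))
for box in((238,262,24,40),(236,255,26,46)):
  for p0 in([.002,.005,-.05],[.002,.005,-.05,0]):
    sil.Z0[0]=0; print("h5",[np.round(v,4) for v in fitdie(im,box,mk,p0)])
s0=cv2.imread("pics/scene0.png"); sil.Z0[0]=16
for nm,yy,box in(("strap",.085,(214,272,32,52)),("coil",-.085,(258,230,26,46))):
    mk2=lambda p:(lambda b:rack(pr,b@tilt(p[2]).T@Rz(p[3]).T+[p[0],yy+p[1],.014]))
    print(nm,[np.round(v,4) for v in fitdie(s0,box,mk2,[0,0,0,0])])
E
python3 r5.py
```

```text
slot pose [0.5755 0.2303 0.1738] in rack [0.0006 0.0025 0.    ] [[-0.8, -0.5], [1.5, 0.1], [-0.2, 0.8], [-0.0, -0.2]]
h5 [array([-0.0018,  0.0083, -0.0113]), np.float64(0.0698), np.uint64(522)]
h5 [array([-0.0018,  0.0082, -0.0113,  0.0021]), np.float64(0.0693), np.uint64(522)]
h5 [array([-0.0018,  0.0085, -0.0145]), np.float64(0.0966), np.uint64(591)]
h5 [array([-0.0018,  0.0085, -0.0105,  0.0226]), np.float64(0.0934), np.uint64(591)]
strap [array([-0.0005,  0.0043,  0.0001,  0.0552]), np.float64(0.0699), np.uint64(583)]
coil [array([0.    , 0.0042, 0.0014, 0.0345]), np.float64(0.076), np.uint64(474)]
```

Call:
carry_out(
  motion=[
    [[0, 0, 0.006], 0],
    [[0, 0, 0.006], 0],
    [[0, 0, 0.006], 0],
  ],
  squeeze=60,
)

```text
time: 17.95
position: [0.57, 0.2315, 0.1228]
tool_rot: [2.455, -1.958, -0.001]
ft_force: [-0.1, -1.1, -1.3]
grip_width: 0.264
```

```bash
cat > r6.py <<'E'
import sil; from sil import *; from bench import eyes,get_state
im=eyes.get_image("scene")["pixels"];q=get_state()["position"]
t=((q-[pr[0],pr[1],0])@Rz(pr[2]));print("tcp rack",t.round(4))
mk=lambda p:(lambda b:rack(pr,b@tilt(p[2]).T+[p[0],p[1],t[2]-.0908]))
for box in((238,258,25,44),(236,252,26,49)):
    print([np.round(v,4) for v in fitdie(im,box,mk,[.002,.005,0])])
E
python3 r6.py
```

```text
tcp rack [-0.0045  0.0048  0.1227]
[array([-0.0059,  0.0028, -0.0283]), np.float64(0.0735), np.uint64(538)]
[array([-0.006 ,  0.0029, -0.0263]), np.float64(0.0891), np.uint64(564)]
```

Call:
carry_out(
  motion=[
    [[0, 0, 0.003], 0],
    [[0.0055, 0.0024, 0.003], 0],
    [[0.0055, 0.0024, 0.003], 0],
    [[0.0055, 0.0024, 0.001], 0],
    [[0.0055, 0.0024, -0.001], 0],
    [[0.0055, 0.0024, -0.003], 0],
    [[0.0055, 0.0024, -0.003], 0],
  ],
)

```text
time: 18.7
position: [0.5763, 0.2339, 0.1208]
tool_rot: [2.456, -1.96, 0.0]
ft_force: [-0.8, 0.6, 0.3]
grip_width: 0.266
```

Call:
carry_out(
  motion=[
    [[0, 0, -0.002], 0],
    [[0, 0, -0.004], 0],
    [[0, 0, -0.004], 0],
  ],
)

```text
time: 19.0
position: [0.578, 0.2346, 0.1203]
tool_rot: [-2.453, 1.958, -0.005]
ft_force: [-1.7, -1.9, 15.9]
grip_width: 0.265
```

Call:
carry_out(
  motion=[
    [[0, 0, 0.006], 0],
    [[0, 0, 0.006], 0],
    [[0, 0, 0.006], 0],
  ],
)

```text
time: 19.3
position: [0.5759, 0.2338, 0.122]
tool_rot: [2.455, -1.959, -0.001]
ft_force: [-0.3, -0.2, -1.5]
grip_width: 0.265
```

```bash
cat >> r6.py <<'E'
mk3=lambda p:(lambda b:rack(pr,b@tilt(p[2]).T@Rz(p[3]).T+[p[0],p[1],t[2]-.0908]))
print("yaw free",[np.round(v,4) for v in fitdie(im,(238,258,25,44),mk3,[.002,.005,0,0])])
# slot in scene0: rows across the slot, darkness profile along rack x at several y (z=30)
s0=cv2.cvtColor(cv2.imread("pics/scene0.png"),cv2.COLOR_BGR2GRAY).astype(np.float32)
xs=np.arange(-16,17,1.)
for y in(24,14,4,-6,-16,-26):
    u=proj("scene",rack(pr,np.c_[xs/1e3,np.full(len(xs),y/1e3),np.full(len(xs),.03)])).astype(np.float32)
    print(y,cv2.remap(s0,u[:,:1].copy(),u[:,1:].copy(),cv2.INTER_LINEAR)[:,0].astype(int).tolist())
ys=np.arange(-44,45,2.)
u=proj("scene",rack(pr,np.c_[np.zeros(len(ys)),ys/1e3,np.full(len(ys),.03)])).astype(np.float32)
print("along y -44..44 step2",cv2.remap(s0,u[:,:1].copy(),u[:,1:].copy(),cv2.INTER_LINEAR)[:,0].astype(int).tolist())
E
python3 r6.py
```

```text
tcp rack [0.0016 0.0058 0.1218]
[array([ 0.0009,  0.0038, -0.0305]), np.float64(0.0896), np.uint64(532)]
[array([ 0.0008,  0.0042, -0.0279]), np.float64(0.1059), np.uint64(580)]
yaw free [array([ 0.0009,  0.0038, -0.0305,  0.0049]), np.float64(0.0881), np.uint64(532)]
24 [109, 108, 108, 107, 108, 108, 109, 109, 109, 107, 107, 107, 105, 93, 81, 69, 63, 59, 57, 58, 62, 68, 79, 90, 100, 102, 103, 104, 107, 111, 114, 115, 115]
14 [110, 112, 110, 109, 108, 109, 110, 110, 107, 105, 103, 102, 99, 93, 81, 69, 60, 58, 58, 58, 60, 65, 73, 82, 90, 97, 101, 106, 109, 112, 113, 114, 114]
4 [107, 108, 107, 107, 108, 109, 109, 108, 108, 108, 110, 111, 108, 98, 88, 75, 65, 57, 55, 56, 59, 65, 75, 87, 95, 99, 102, 105, 108, 112, 115, 114, 113]
-6 [105, 106, 106, 107, 108, 109, 110, 109, 104, 101, 100, 102, 103, 100, 86, 70, 58, 56, 54, 54, 58, 64, 70, 79, 88, 95, 97, 98, 99, 101, 103, 103, 105]
-16 [104, 103, 102, 104, 105, 107, 105, 102, 97, 95, 93, 87, 73, 64, 57, 57, 56, 55, 54, 54, 54, 60, 68, 77, 85, 90, 95, 98, 102, 105, 107, 107, 107]
-26 [102, 102, 102, 101, 101, 101, 101, 98, 92, 85, 75, 67, 62, 60, 59, 61, 63, 64, 64, 63, 62, 62, 70, 80, 87, 93, 97, 101, 104, 107, 109, 110, 110]
along y -44..44 step2 [101, 103, 103, 103, 103, 98, 90, 85, 77, 63, 56, 55, 53, 53, 56, 63, 64, 65, 62, 58, 62, 60, 64, 64, 65, 61, 66, 68, 67, 60, 62, 60, 61, 62, 63, 61, 64, 60, 62, 64, 79, 104, 111, 111, 111]
```

Call:
carry_out(
  motion=[
    [[-0.0012, 0, 0], 0],
    [[-0.0012, 0, -0.002], 0],
    [[-0.0012, 0, -0.004], 0],
    [[-0.0012, 0, -0.005], 0],
    [[-0.0012, 0, -0.005], 0],
  ],
)

```text
time: 19.85
position: [0.5764, 0.2344, 0.1206]
tool_rot: [-2.454, 1.959, -0.004]
ft_force: [-1.5, -2.1, 12.8]
grip_width: 0.265
```

```bash
cat > tq.py <<'E'
from fit1 import *; from bench import get_state
s=get_state();R=Rz(pr[2]);f=s["ft_force"]@R;t=s["torque"]@R;p=(s["position"]-[pr[0],pr[1],0])@R
print("tcp rack",p.round(4),"F",f.round(1),"T",t.round(3),"grip",s["grip_width"])
# contact point r (from tcp, z known -0.0905): T=r x F
z=-.0905; print("cop y=",((t[0]+z*f[1])/f[2]).round(4),"x=",((z*f[0]-t[1])/f[2]).round(4))
E
python3 tq.py
```

```text
tcp rack [0.0024 0.0063 0.1206] F [-1.9 -1.7 12.8] T [-0.316  0.856  0.062] grip 0.26458429492346336
cop y= -0.0126 x= -0.0533
```

Call:
carry_out(
  motion=[
    [[-0.0015, 0, 0], 0],
    [[-0.003, 0, 0], 0],
    [[-0.003, 0, 0], 0],
  ],
)

```text
time: 20.15
position: [0.5744, 0.234, 0.1207]
tool_rot: [-2.452, 1.958, -0.007]
ft_force: [-0.1, -2.9, 11.5]
grip_width: 0.267
```

```bash
python3 tq.py
```

```text
tcp rack [0.0004 0.0064 0.1207] F [-0.7 -2.8 11.5] T [-0.517  0.141  0.032] grip 0.267081097411102
cop y= -0.0233 x= -0.0064
```

Call:
carry_out(
  motion=[
    [[0, -0.0015, 0], 0],
    [[0, -0.003, 0], 0],
    [[0, -0.003, 0], 0],
  ],
)

```text
time: 20.45
position: [0.574, 0.2334, 0.1207]
tool_rot: [-2.451, 1.955, -0.003]
ft_force: [-0.3, 1.4, 10.1]
grip_width: 0.269
```

```bash
python3 tq.py
```

```text
tcp rack [-1.000e-04  5.900e-03  1.207e-01] F [ 0.   1.4 10.1] T [ 0.397 -0.035 -0.019] grip 0.26861669815008693
cop y= 0.0265 x= 0.0033
```

Call:
carry_out(
  motion=[
    [[0, 0, 0.006], 0],
    [[0, 0.002, 0.006], 0],
    [[0, 0.002, 0.004], 0],
    [[0, 0.002, 0.002], 0],
    [[0, 0.002, 0.001], 0],
    [[0, 0.002, 0], 0],
    [[0, 0.002, 0], 0],
  ],
)

```text
time: 21.15
position: [0.5735, 0.2333, 0.1207]
tool_rot: [-2.453, 1.959, -0.004]
ft_force: [-1.7, -2.3, 16.6]
grip_width: 0.266
```

```bash
sed -i 's/z=-.0905/z=-.218/' tq.py; python3 tq.py; python3 r6.py | head -3
```

```text
tcp rack [-0.0006  0.0059  0.1207] F [-2.2 -1.9 16.6] T [-0.309  0.858  0.086] grip 0.2655192664834363
cop y= 0.0063 x= -0.0227
tcp rack [-0.0007  0.0059  0.1206]
[array([-0.004 ,  0.0045, -0.0074]), np.float64(0.0861), np.uint64(558)]
[array([-0.0043,  0.0048, -0.0035]), np.float64(0.0986), np.uint64(590)]
```

```bash
python3 - <<'E'
from fit1 import *
s0=cv2.imread("pics/scene0.png").astype(np.float32)
xs=np.arange(-44,-19,.5)
R=[]
for y in range(-130,75,8):
    u=proj("scene",rack(pr,np.c_[xs/1e3,np.full(len(xs),y/1e3),np.full(len(xs),.03)])).astype(np.float32)
    v=cv2.remap(s0,u[:,:1].copy(),u[:,1:].copy(),cv2.INTER_LINEAR)[:,0].sum(1)
    g=np.gradient(cv2.GaussianBlur(v[:,None],(1,7),1.5)[:,0]); i=g.argmax(); R.append((y,xs[i]))
R=np.array(R);print("front edge",R.tolist())
ok=np.abs(R[:,1]-np.median(R[:,1]))<3;print(np.polyfit(R[ok,0],R[ok,1],1))
xs=np.arange(20,46,.5);R=[]
for y in range(-50,60,6):
    u=proj("scene",rack(pr,np.c_[xs/1e3,np.full(len(xs),y/1e3),np.full(len(xs),.03)])).astype(np.float32)
    v=cv2.remap(s0,u[:,:1].copy(),u[:,1:].copy(),cv2.INTER_LINEAR)[:,0]
    v=v[:,0]
    g=np.gradient(cv2.GaussianBlur(v[:,None],(1,7),1.5)[:,0]); i=np.abs(g).argmax(); R.append((y,xs[i]))
R=np.array(R);print("back edge",R.tolist());ok=np.abs(R[:,1]-np.median(R[:,1]))<3;print(np.polyfit(R[ok,0],R[ok,1],1))
E
```

```text
front edge [[-130.0, -24.5], [-122.0, -26.0], [-114.0, -26.5], [-106.0, -26.0], [-98.0, -26.0], [-90.0, -26.0], [-82.0, -25.5], [-74.0, -26.5], [-66.0, -26.5], [-58.0, -26.0], [-50.0, -26.0], [-42.0, -25.5], [-34.0, -26.0], [-26.0, -26.5], [-18.0, -26.5], [-10.0, -26.5], [-2.0, -26.0], [6.0, -26.0], [14.0, -26.0], [22.0, -26.0], [30.0, -26.5], [38.0, -27.0], [46.0, -26.5], [54.0, -26.0], [62.0, -27.0], [70.0, -34.0]]
[-4.32692308e-03 -2.62871154e+01]
back edge [[-50.0, 30.0], [-44.0, 29.5], [-38.0, 30.5], [-32.0, 30.0], [-26.0, 30.5], [-20.0, 30.0], [-14.0, 30.0], [-8.0, 30.5], [-2.0, 30.0], [4.0, 30.5], [10.0, 30.0], [16.0, 41.5], [22.0, 41.5], [28.0, 40.5], [34.0, 21.0], [40.0, 38.0], [46.0, 41.5], [52.0, 39.5], [58.0, 40.0]]
[4.54545455e-03 3.02272727e+01]
```

Rack block edges in the clean image put its mid line at +2.0 mm in x; together with grip-tilt analysis the target is TCP ≈ (0.575, 0.231). Trying there.

Call:
carry_out(
  motion=[
    [[0, 0, 0.007], 0],
    [[0.0033, -0.002, 0.007], 0],
    [[0.0033, -0.002, 0.007], 0],
    [[0.0033, -0.002, 0.004], 0],
    [[0.0033, -0.002, 0.002], 0],
    [[0.0033, -0.002, 0.001], 0],
    [[0.0033, -0.002, 0], 0],
    [[0.0033, -0.002, 0], 0],
  ],
)

```text
time: 22.0
position: [0.577, 0.2311, 0.1206]
tool_rot: [-2.453, 1.959, -0.005]
ft_force: [-2.0, -2.7, 16.0]
grip_width: 0.267
```

```bash
python3 tq.py; python3 r6.py | head -3
```

```text
tcp rack [0.0023 0.003  0.1206] F [-2.5 -2.2 16. ] T [-0.507  0.872  0.024] grip 0.267182248168126
cop y= -0.0024 x= -0.0203
tcp rack [0.0022 0.003  0.1206]
[array([-0.0009,  0.0015, -0.0136]), np.float64(0.0824), np.uint64(541)]
[array([-0.0011,  0.0021, -0.0111]), np.float64(0.1022), np.uint64(585)]
```

Call:
carry_out(
  motion=[
    [[0, 0, 0.007], 0],
    [[0.0026, 0.0025, 0.007], 0],
    [[0.0026, 0.0025, 0.007], 0],
    [[0.0026, 0.0025, 0.004], 0],
    [[0.0026, 0.0025, 0.002], 0],
    [[0.0026, 0.0025, 0.001], 0],
    [[0.0026, 0.0025, 0], 0],
    [[0.0026, 0.0025, 0], 0],
  ],
)

```text
time: 22.85
position: [0.5778, 0.2333, 0.1173]
tool_rot: [2.455, -1.959, -0.0]
ft_force: [0.3, -0.2, -2.2]
grip_width: 0.271
```

```bash
python3 r6.py | head -3
```

```text
tcp rack [0.0036 0.005  0.1175]
[array([ 0.0017,  0.0035, -0.0209]), np.float64(0.0862), np.uint64(551)]
[array([ 0.0016,  0.0041, -0.0214]), np.float64(0.1018), np.uint64(588)]
```

It dropped in (z 0.117 with no force). Lowering further.

Call:
carry_out(
  motion=[
    [[0, 0, -0.003], 0],
    [[0, 0, -0.006], 0],
    [[0, 0, -0.009], 0],
    [[0, 0, -0.012], 0],
    [[0, 0, -0.012], 0],
  ],
  squeeze=20,
)

```text
time: 23.4
position: [0.5778, 0.2332, 0.1052]
tool_rot: [2.455, -1.959, -0.0]
ft_force: [0.4, 0.2, -1.7]
grip_width: 0.271
```

Call:
carry_out(
  motion=[
    [[0, 0, 0], 0],
    [[0, 0, 0], 0],
    [[0, 0, 0], 0],
    [[0, 0, 0], 0],
    [[0, 0, 0.02], 0],
    [[0, 0, 0.055], 0],
    [[-0.01, 0.04, 0.055], 0],
    [[-0.0191, 0.083, 0.055], 0],
    [[-0.0191, 0.083, 0.055], 0],
    [[-0.0191, 0.083, 0.03], 0],
    [[-0.0191, 0.083, 0.01], 0],
    [[-0.0191, 0.083, -0.001], 0],
    [[-0.0191, 0.083, -0.004], 0],
    [[-0.0191, 0.083, -0.004], 0],
    [[-0.0191, 0.083, -0.004], 0],
  ],
  grip=-0.1,
)

```text
time: 24.9
position: [0.5594, 0.3168, 0.1027]
tool_rot: [-2.454, 1.959, -0.001]
ft_force: [0.5, 0.3, -0.5]
grip_width: 0.55
```

```bash
cat > r7.py <<'E'
import sil; from sil import *; from bench import eyes
im=eyes.get_image("scene")["pixels"]; cv2.imwrite("pics/scene_r.png",im); sil.Z0[0]=16
for nm,yy,box in(("strap",.085,(214,272,32,52)),("round",0,(240,258,22,42)),("coil",-.085,(262,230,22,46))):
    mk=lambda p:(lambda b:rack(pr,b@tilt(p[2]).T+[p[0],yy+p[1],.014]))
    print(nm,[np.round(v,4) for v in fitdie(im,box,mk,[0,0.004,0])])
E
python3 r7.py
```

```text
strap [array([-0.0011,  0.0044, -0.0011]), np.float64(0.0832), np.uint64(590)]
round [array([-0.    ,  0.0055, -0.017 ]), np.float64(0.0729), np.uint64(511)]
coil [array([-0.    ,  0.005 , -0.0056]), np.float64(0.0853), np.uint64(463)]
```

Round die is seated: its silhouette fit matches the coil and strap dies in their slots. Now grip the strap die, lift it out, and pre-tilt it 30° against the rack's back edge.

Call:
carry_out(
  motion=[
    [[0, 0, 0], 0],
    [[0, 0, 0], 0],
    [[0, 0, 0], 0],
    [[0, 0, 0], 0],
    [[0, 0, 0.01], 0],
    [[0, 0, 0.025], 0],
    [[0, 0, 0.045], 0],
    [[0.015, 0.0034, 0.045], 0],
    [[0.042, 0.0096, 0.045], 0],
    [[0.042, 0.0096, 0.045], 0],
    [[0.042, 0.0096, 0.02], 0],
    [[0.042, 0.0096, 0.005], 0],
    [[0.042, 0.0096, -0.001], 0],
    [[0.042, 0.0096, -0.001], 0],
  ],
  grip=1,
  squeeze=20,
)

```text
time: 26.35
position: [0.6, 0.3255, 0.0997]
tool_rot: [2.454, -1.958, -0.001]
ft_force: [-0.3, -0.1, -1.7]
grip_width: 0.278
```

```bash
cat > r8.py <<'E'
import sys,sil; from sil import *; from bench import eyes,get_state
im=eyes.get_image("scene")["pixels"]; cv2.imwrite("pics/scene_q.png",im); s=get_state();q=s["position"]
yaw=float(sys.argv[1]);off=float(sys.argv[2]);t0=float(sys.argv[3]);print(q,s["ft_force"].round(1),s["grip_width"])
mk=lambda p:(lambda b:(b@tilt(p[2]).T+[p[0],0,p[1]-off])@Rz(yaw).T+q)
u=proj("scene",mk([0,0,t0])(np.array([[0,0,.055]])))[0].astype(int)
box=(u[0]-24,u[1]-32,48,66)
m=seg(im,box);print(box)
if len(sys.argv)>4:
    for r in m: print("".join(".#"[v] for v in r))
print([np.round(v,4) for v in fitdie(im,box,mk,[0 if t0==0 else .05,0,t0])])
E
python3 r8.py .225 .0887 0 p
```

```text
[0.60056586 0.32598313 0.10073717] [ 0.   0.5 -1.9] 0.27200258925255355
(np.int64(189), np.int64(259), 48, 66)
....................#....####....#..............
...................#....####....................
..................#......##.....................
................................................
............#...................................
................................................
................................................
............#...................................
................................................
..............#.................................
................................................
.....#.......#.................#................
#####...#...###.................................
###........#####.#...######.....................
.......#.#####......#..#####...#................
......#.#####.......########....................
.....######.........########...#................
.....#######........########....#...............
......#####.........#########...##..............
......####...........########..###..............
.......##
[... 1617 characters left out ...]
......##..######.###...................
................##.######.###...................
.................######....##...................
...................###########..................
....................##########.................#
.....................#.........#..............##
.............#.......###.....................###
.....................######.................####
...................##########...............####
.....................###########.........#.#####
..................#.....####.######........#####
...............................######.....######
.....................#...........##.####..######
[array([-0.    ,  0.0015, -0.0604]), np.float64(0.2496), np.uint64(749)]
```

Call:
carry_out(
  motion=[
    [[-0.005, -0.0011, 0], 0],
    [[-0.01, -0.0023, 0], 0],
    [[-0.015, -0.0034, -0.001], 0],
    [[-0.02, -0.0046, -0.001], 0],
    [[-0.025, -0.0057, -0.002], 0],
    [[-0.03, -0.0068, -0.002], 0],
    [[-0.035, -0.008, -0.003], 0],
    [[-0.04, -0.0091, -0.004], 0],
    [[-0.045, -0.0103, -0.005], 0],
    [[-0.0517, -0.0118, -0.006], 0],
    [[-0.0517, -0.0118, -0.006], 0],
    [[-0.0517, -0.0118, -0.006], 0],
  ],
)

```text
time: 27.6
position: [0.5483, 0.3139, 0.0944]
tool_rot: [2.454, -1.958, -0.001]
ft_force: [0.1, -0.4, -1.1]
grip_width: 0.271
```

Call:
carry_out(
  motion=[
    [[-0.01, -0.002, 0.02], 0],
    [[-0.02, -0.004, 0.04], 0],
    [[-0.02, -0.004, 0.09], 0],
    [[-0.02, -0.004, 0.14], 0],
    [[-0.02, -0.004, 0.19], 0],
    [[-0.02, -0.004, 0.21], 0],
    [[-0.02, -0.004, 0.21], 0],
  ],
  squeeze=50,
)

```text
time: 28.3
position: [0.5294, 0.3117, 0.3081]
tool_rot: [-2.453, 1.956, -0.002]
ft_force: [-0.3, -0.3, -1.8]
grip_width: 0.27
```

```bash
python3 r8.py .225 .085 -.52 p; python3 r7.py | tail -2
```

```text
[0.52875262 0.31072349 0.30525217] [-0.8  0.6 -2.2] 0.2703691991707658
(np.int64(214), np.int64(208), 48, 66)
........#.......................................
................................................
.............####...............................
...........#######..............................
...........#######..............................
...........#######..............................
.........########...............................
.........########....#..........................
.........#######................................
..........######................................
..........########..............................
..........#######...............................
..........#######...............................
#..........#####................................
#..........#####................................
...........####.................................
.#.........###.......................#..........
.####......###..................................
#######...###..................................#
########..###................................#..
##########
[... 1773 characters left out ...]
.............##############..
................................##############..
................................##############..
................................##############..
................................##############..
.....#..........................##############..
................................##############..
...............................###############..
...............................################.
..............................#################.
[array([ 0.0514,  0.0124, -0.5403]), np.float64(0.3896), np.uint64(228)]
round [array([-0.0002,  0.0051, -0.0101]), np.float64(0.0662), np.uint64(514)]
coil [array([-0.0001,  0.0049, -0.0045]), np.float64(0.0851), np.uint64(467)]
```

Call:
carry_out(
  motion=[
    [[-0.01, -0.04, 0.02], -0.05],
    [[-0.02, -0.08, 0.03], -0.1],
    [[-0.03, -0.12, 0.03], -0.15],
    [[-0.04, -0.16, 0.03], -0.2],
    [[-0.05, -0.2, 0.03], -0.25],
    [[-0.0596, -0.24, 0.03], -0.3],
    [[-0.0596, -0.28, 0.03], -0.35],
    [[-0.0596, -0.32, 0.03], -0.4],
    [[-0.0596, -0.36, 0.03], -0.45],
    [[-0.0596, -0.4, 0.03], -0.5],
    [[-0.0596, -0.43, 0.03], -0.532],
    [[-0.0596, -0.4438, 0.03], -0.532],
    [[-0.0596, -0.4438, 0], -0.532],
    [[-0.0596, -0.4438, -0.03], -0.532],
    [[-0.0596, -0.4438, -0.055], -0.532],
    [[-0.0596, -0.4438, -0.067], -0.532],
    [[-0.0596, -0.4438, -0.067], -0.532],
    [[-0.0596, -0.4438, -0.067], -0.532],
  ],
)

```text
time: 30.2
position: [0.4701, -0.133, 0.2384]
tool_rot: [-1.855, 2.534, -0.001]
ft_force: [1.3, 0.7, -1.3]
grip_width: 0.268
```

```bash
python3 - <<'E'
from fit1 import *; from bench import eyes,get_state
ims={n:eyes.get_image(n)["pixels"] for n in("scene","top")}
for n in ims: cv2.imwrite(f"pics/{n}_k.png",ims[n])
q=get_state()["position"];print(q)
o=hold(ph,[0,0,0])[0]; R=Rz(ph[2])@HT
org=q+Rz(ph[2])@np.array([.0497,0,-.0754]); print("die origin in holder (pred)",((org-o)@R).round(4))
def draw(im,cam,L,x,y,k,c_):
    cv2.polylines(im,[np.round(((proj(cam,L)-[x,y]+.5)*k-.5)*8).astype(int)],True,c_,1,cv2.LINE_AA,3)
out=[]
for cam,(x,y,w,h),im0 in(("scene",(345,150,50,70),ims["scene"]),("scene",(345,150,50,70),cv2.imread("pics/scene1.png"))):
    k=8;im=cv2.resize(im0[y:y+h,x:x+w],None,fx=k,fy=k,interpolation=cv2.INTER_CUBIC)
    if len(out)==0:
        for d_ in die(): draw(im,cam,d_@R.T+org,x,y,k,(0,255,0))
    else:
        for d_ in die(): draw(im,cam,hold(ph,d_),x,y,k,(0,0,255))
    out.append(im)
cv2.imwrite("pics/s7.png",np.hstack(out))
E
```

```text
[ 0.47048848 -0.13350014  0.23907529]
die origin in holder (pred) [ 0.0019 -0.      0.0956]
```

View pics/s7.png

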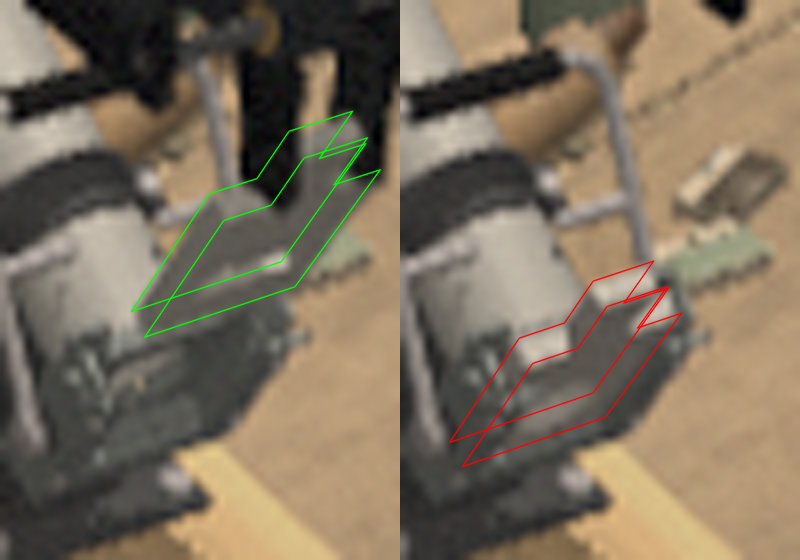

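Left: the held strap die lies on the predicted outline (lower-left corner about (145,332)), tilted 30°, lined up above the holder. Right: the seated reference matches too. Sliding in along the grooves.

Call:
carry_out(
  motion=[
    [[-0.0016, 0.0005, -0.001], 0],
    [[0.0008, -0.0002, -0.0053], 0],
    [[0.0032, -0.001, -0.0097], 0],
    [[0.0056, -0.0017, -0.014], 0],
    [[0.0079, -0.0025, -0.0183], 0],
    [[0.0103, -0.0033, -0.0227], 0],
    [[0.0127, -0.004, -0.027], 0],
    [[0.0151, -0.0048, -0.0313], 0],
    [[0.0175, -0.0055, -0.0356], 0],
    [[0.0175, -0.0055, -0.0356], 0],
  ],
)

```text
time: 31.3
position: [0.4881, -0.1387, 0.2024]
tool_rot: [-1.854, 2.534, -0.001]
ft_force: [1.0, -0.0, 0.5]
grip_width: 0.27
```

Call:
carry_out(
  motion=[
    [[0.0024, -0.0008, -0.0043], 0],
    [[0.0048, -0.0015, -0.0087], 0],
    [[0.0072, -0.0023, -0.013], 0],
    [[0.0095, -0.003, -0.0173], 0],
    [[0.0119, -0.0038, -0.0217], 0],
    [[0.0143, -0.0045, -0.026], 0],
    [[0.0167, -0.0053, -0.0303], 0],
    [[0.0191, -0.006, -0.0346], 0],
    [[0.0191, -0.006, -0.0346], 0],
  ],
  squeeze=30,
)

```text
time: 32.2
position: [0.5073, -0.1448, 0.1669]
tool_rot: [-1.854, 2.534, -0.001]
ft_force: [5.0, 2.8, -1.0]
grip_width: 0.271
```

Call:
carry_out(
  motion=[
    [[0.0024, -0.0008, -0.0043], 0],
    [[0.0048, -0.0015, -0.0087], 0],
    [[0.0075, -0.0022, -0.0117], 0],
    [[0.0085, -0.0025, -0.0135], 0],
    [[0.0092, -0.0027, -0.0148], 0],
    [[0.0092, -0.0027, -0.0148], 0],
  ],
)

```text
time: 32.8
position: [0.5153, -0.1472, 0.1531]
tool_rot: [1.854, -2.536, -0.001]
ft_force: [0.3, 4.2, 8.6]
grip_width: 0.271
```

Call:
carry_out(
  motion=[
    [[0.0009, -0.0003, -0.0015], 0],
    [[0.0018, -0.0006, -0.003], 0],
    [[0.0018, -0.0006, -0.003], 0],
    [[0.0018, -0.0006, -0.003], 0],
  ],
)

```text
time: 33.2
position: [0.5155, -0.1471, 0.1528]
tool_rot: [1.853, -2.533, -0.004]
ft_force: [-11.3, 7.9, 27.7]
grip_width: 0.27
```

Hard stop reached. Release and retreat upward toward the robot, then compare with the seated round die's image.

Call:
carry_out(
  motion=[
    [[-0.0018, 0.0006, 0.005], 0],
    [[-0.0018, 0.0006, 0.005], 0],
  ],
)

```text
time: 33.4
position: [0.5147, -0.1471, 0.1543]
tool_rot: [1.854, -2.535, -0.002]
ft_force: [0.9, 5.1, 3.9]
grip_width: 0.271
```

Call:
carry_out(
  motion=[
    [[0, 0, 0], 0],
    [[0, 0, 0], 0],
    [[0, 0, 0], 0],
    [[0, 0, 0], 0],
    [[0, 0, 0.02], 0],
    [[0, 0, 0.06], 0],
    [[0, 0, 0.11], 0],
    [[-0.03, 0.01, 0.14], 0],
    [[-0.055, 0.018, 0.15], 0],
    [[-0.055, 0.018, 0.15], 0],
    [[-0.055, 0.018, 0.15], 0],
  ],
  grip=-0.1,
)

```text
time: 34.5
position: [0.4601, -0.1304, 0.3047]
tool_rot: [1.853, -2.536, 0.003]
ft_force: [-0.2, -0.1, 0.2]
grip_width: 0.55
```

```bash
cat > cmp.py <<'E'
from fit1 import *; from bench import eyes,get_state
im=eyes.get_image("scene")["pixels"];cv2.imwrite("pics/scene_s.png",im);a=cv2.imread("pics/scene1.png")
u=proj("scene",hold(ph,[[0,30,80],[0,-30,80],[0,0,110]]*np.array(1e-3))).round(1);print(u.tolist(),get_state()["position"])
x,y,w,h=355,178,32,22   # shoulders+tab
A=cv2.cvtColor(a,cv2.COLOR_BGR2GRAY).astype(np.float32);B=cv2.cvtColor(im,cv2.COLOR_BGR2GRAY)[y:y+h,x:x+w].astype(np.float32)
best=[]
for dx in np.arange(-4,4.1,.5):
  for dy in np.arange(-4,4.1,.5):
    P=cv2.getRectSubPix(A,(w,h),(x+(w-1)/2+dx,y+(h-1)/2+dy)); best.append((np.abs(P-B).mean(),dx,dy))
best.sort();print(best[:4])
E
python3 cmp.py
```

```text
[[360.2, 193.3], [378.9, 187.1], [373.3, 185.0]] [ 0.46022769 -0.13031663  0.30402736]
[(np.float32(2.215909), np.float64(0.0), np.float64(0.0)), (np.float32(6.340909), np.float64(-0.5), np.float64(0.0)), (np.float32(6.534091), np.float64(0.5), np.float64(0.0)), (np.float32(6.634233), np.float64(0.0), np.float64(0.5))]
```

Strap die sits exactly where the round die sat (zero pixel shift). Now close the bail: shut fingers go behind the bar.

Call:
carry_out(
  motion=[
    [[0.04, -0.0125, 0], 0],
    [[0.08, -0.025, 0], 0],
    [[0.12, -0.038, 0], 0],
    [[0.159, -0.0502, 0], 0],
    [[0.159, -0.0502, 0], 0],
    [[0.159, -0.0502, -0.04], 0],
    [[0.159, -0.0502, -0.07], 0],
    [[0.159, -0.0502, -0.09], 0],
    [[0.159, -0.0502, -0.1], 0],
    [[0.159, -0.0502, -0.104], 0],
    [[0.159, -0.0502, -0.104], 0],
  ],
  grip=1,
)

```text
time: 35.65
position: [0.6194, -0.18, 0.2005]
tool_rot: [1.854, -2.536, -0.0]
ft_force: [0.3, 0.2, 0.3]
grip_width: 0.001
```

Call:
carry_out(
  motion=[
    [[-0.0095, 0.003, 0], 0],
    [[-0.019, 0.006, 0], 0],
    [[-0.0286, 0.009, 0], 0],
    [[-0.038, 0.012, 0], 0],
    [[-0.0477, 0.0151, 0], 0],
    [[-0.057, 0.018, 0], 0],
    [[-0.067, 0.021, 0], 0],
    [[-0.076, 0.024, 0], 0],
    [[-0.086, 0.027, 0], 0],
    [[-0.095, 0.03, 0], 0],
    [[-0.102, 0.0323, 0], 0],
    [[-0.102, 0.0323, 0], 0],
  ],
)

```text
time: 36.85
position: [0.5165, -0.1474, 0.2007]
tool_rot: [1.854, -2.536, 0.001]
ft_force: [-0.4, 0.0, 0.4]
grip_width: 0.006
```

Call:
carry_out(
  motion=[
    [[0, 0, 0.05], 0],
    [[0, 0, 0.1], 0],
    [[-0.03, 0.03, 0.15], 0],
    [[-0.03, 0.08, 0.18], 0],
    [[-0.03, 0.12, 0.18], 0],
    [[-0.03, 0.16, 0.18], 0],
    [[-0.03, 0.16, 0.18], 0],
  ],
)

```text
time: 37.55
position: [0.4873, 0.0212, 0.3824]
tool_rot: [-1.868, 2.521, -0.001]
ft_force: [0.1, -0.0, 0.6]
grip_width: 0.004
```

```bash
python3 - <<'E'
from fit1 import *; from bench import eyes,get_state
im=eyes.get_image("scene")["pixels"];cv2.imwrite("pics/scene_z.png",im);s=get_state();print(s["position"],s["ft_force"],s["time"])
a=cv2.imread("pics/scene0.png");A=cv2.cvtColor(a,cv2.COLOR_BGR2GRAY).astype(np.float32);Bf=cv2.cvtColor(im,cv2.COLOR_BGR2GRAY).astype(np.float32)
for nm,(x,y,w,h) in(("bail bar",(364,168,30,24)),("holder",(345,175,45,35))):
    B=Bf[y:y+h,x:x+w];b=[]
    for dx in np.arange(-4,4.1,.5):
        for dy in np.arange(-4,4.1,.5):
            b.append((np.abs(cv2.getRectSubPix(A,(w,h),(x+(w-1)/2+dx,y+(h-1)/2+dy))-B).mean(),dx,dy))
    b.sort();print(nm,[tuple(map(float,v)) for v in b[:3]])
x,y,w,h=(364,170,28,20);g=im[y:y+h,x:x+w].max(2);n,l,st,ce=cv2.connectedComponentsWithStats((g<60).astype(np.uint8));i=1+st[1:,4].argmax();print("sleeve",st[i,4],ce[i]+[x,y],"was 84 [377.14 179.55]")
for nm,(x,y,w,h) in(("bulb",(262,205,36,40)),("clay",(405,165,45,50))):
    print(nm,"diff",np.abs(A[y:y+h,x:x+w]-Bf[y:y+h,x:x+w]).mean())
E
python3 r7.py | tail -2
```

```text
[0.4874141  0.01666468 0.38161186] [-0.82738023 -0.03802787 -0.21478209] 37.6
bail bar [(5.2833333015441895, 0.0, 0.0), (8.650694847106934, 0.5, 0.0), (8.71180534362793, -0.5, 0.0)]
holder [(5.062222003936768, 0.0, 0.0), (7.4692063331604, 0.5, 0.0), (8.136825561523438, -0.5, 0.0)]
sleeve 82 [376.91463415 179.6097561 ] was 84 [377.14 179.55]
bulb diff 5.6583333
clay diff 5.0226665
round [array([-0.0007,  0.0053, -0.003 ]), np.float64(0.0669), np.uint64(521)]
coil [array([-0.0002,  0.0042,  0.0029]), np.float64(0.0831), np.uint64(474)]
```

Bail bar, holder, round and coil dies all check out. Handing in.

```bash
python3 -c "from bench import ticket; print(ticket.close_job())"
```

```text
the job is handed in; nothing more can be done
None
```

The die change is done and the job handed in at about 37.7 s of the 70 s; no verdict was reported. I opened the bail, stood the round die in the rack's middle slot, slid the strap die home and closed the bail over it.

**What I did**
- **Round die:** I drew it out of the holder and uprighted it against the rack's front face. It took about a dozen tries to get it into the slot, with up to about 20 N pressing on the rack. My first estimate of the rack's position was several millimetres off, and the die tilted in the grip.
- **Strap die:** I tilted it 30° against the rack's back edge so it matched the grooves, then slid it in until it hit a hard stop (28 N with almost no further movement).

**Last checks, from the scene camera**
- **Strap die:** with the bail still open, it sat exactly where the round die had sat (0 px shift).
- **Bail:** the sleeve is within about 0.25 px of where it was when closed at the start.
- **Round and three-hole dies:** both are upright within 0.01 rad. Their fitted offsets from the slots agree within about 1 mm with each other and with the three-hole die's at the start.
- **Clay lump and rubber bulb:** I compared only image brightness around them. It had changed by about the same small amount as around the holder, so I saw no sign they moved.
- **Arm:** clear of everything at hand-in.

**What disagreed:** the fitted die outlines, the slot edges in the picture and the arm's own position differed from each other by 2–4 mm at the rack. I settled the round die's placing by touch and by comparing it with the other dies. I did not view a final picture, because all 12 views were used; the last checks are numeric.

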